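Shim the rocking gel tank

ROBOT

A 6-joint arm with a two-finger parallel gripper is mounted at the origin on the work surface. World frame = base frame: x ahead of the robot, y to its left, z up, the work surface at z = 0. Lengths are in mm, angles in rad, forces in N, time in s.
With the tool pointing down it reaches from about 300 to 750 mm from the base axis. Payload 8.5 kg.
Tool frame: the origin (TCP) lies midway between the tips of the shut fingers; the grasp point (between the pads) lies 19 mm behind it; z points along the fingers, x is the direction in which the jaws open and shut, and the axes are right-handed (so a half turn about z gives the same grasp; the last joint's range is limited). The gripper opens to 88 mm and grips with 3 to 60 N. Pads are 18 mm wide; open, the fingers measure 123 mm over their backs; the gripper's body (75 mm by 187 mm) begins 45 mm behind the grasp point.
Start: joints at [0.906, 0.381, 1.297, -0, 1.464, -0.215], TCP at [239.121, 495.279, 213.248] pointing down, gripper open.
Joint ranges: [-3.11, 3.11], [-0.89, 2.33], [0.22, 2.48], [-1.42, 4.56], [0.17, 2.85], [-2.88, 2.88]. Speed limits (rad/s): [2.39, 2.39, 3.14, 3.14, 3.14, 3.14].

INTERFACE

Orientations are given as a unit quaternion [w, x, y, z].
In Python, from cell import r, eyes gives the robot as it stands.
- The arm moves only by the tool send_rows, never from a script. Its argument "moves" is a list of rows, each an object of numbers: "x", "y", "z": the shift along the tool's x, y, z in mm; "ax", "ay", "az": the turn, a rotation vector about the tool's x, y, z in rad; "jaw": the opening, from 0 (shut) to 1 (fully open). A call has 1 to 5 rows; each row is the pose to reach, as a shift and turn from the pose commanded when the call began, along the tool's axes at that moment; what a row does not reach only later rows make up. A row lasts 1/12 s, in which the tool goes at most 41.7 mm and 7.16 degrees, less where a joint would pass 70% of its speed; a pose out of reach is approached as far as the arm can. A call with a gripper value outside its range is refused whole. The fingers move at their own pace and stop on an object; "grip_force" is the grip in N (left out, the last holds). Time passes only in rows, so rows that repeat a pose let the fingers close. It gives the time, the measured TCP pose, the force and the opening at its end, in the units of the state.
- r.get_state(): the state, without advancing time (a new reading comes with each control period).
- eyes.capture(name): name is "scene" or "top" or "wrist"; returns a dict with "pixels" (420x560x3 uint8, red, green, blue), "camera_matrix" (3x3 intrinsics, pixels), "camera_from_world" (4x4, takes a point from world to camera coordinates); the wrist camera has in their place "hand_eye" (4x4, takes a point from camera to tool coordinates, whose origin is the TCP and whose axes are the tool frame's). Camera axes: x right, y up, looking along -z (the intrinsics and any distortion apply to the point x, -y, -z); pixel columns grow to the right and rows downward; lengths in mm; the calibration is good to about 2 mm. The wrist camera is an equidistant fisheye: a pixel r from the principal point sees the ray r / f radians off the axis. A picture is of the moment at which its call begins: read the wrist's pose just before it. There is no depth.
- r.finish_job(): hands the job in, once; it reports no verdict.
Trained networks look in a picture, given as the dict that the camera call returned (one of the last four; its "shot" number tells which), for a name from the list of things; names that differ only in an ending like _2 or _b are one class to them, and where a whole thing is asked for, a point or a joint stands for the part that bears it (a point fixed in the world has none). Each returns a list of dicts, best first, with "confidence" (0 to 1); they miss things now and then, are a little off and sometimes report something else, mostly with a low value. They report only what shows in the picture. A call takes as long as a camera call. They do not tell look-alikes from the thing itself.
- eyes.spot_in(picture, label): "xy" ([column, row] in pixels, amid what is visible of it).
- eyes.regions_of(picture, label): "mask" (420x560 bool, what is visible of it) and "xy" ([column, row] in pixels, amid what is visible of it).
The state is a dict: "clock": time; "joint_pos": joint angles; "joint_velocities": joint speeds; "tau": joint torques, N m; "tool_pos": TCP position; "tcp_rot": TCP orientation; "contact_force": force on the tool from outside, world axes, zero at the start; "ft_torque": the same for the moment, N m; "width": finger opening in mm.
Only numpy, scipy, OpenCV 4.12 (cv2) and the standard library are available. Lean on these libraries where they do the work, as an engineer would, in place of code of your own. Each camera call takes 0.05 s, during which the arm holds its last target. There are 200 camera calls.

TASK

The gel tank rocks because the foot under its near right corner (seen from the robot, by the blue power unit) is too short. With the fingertips, push the orange wedge along the bench, thin end first, in under that foot until the tank stands level and no longer rocks, its other three feet all down on the bench, then move clear. Only push the wedge, never pick it up; do not shove or lift the tank, and leave everything else on the bench where it stands.

Things in the scene. Friction and masses are not known exactly. Their poses are not given: they have to be found in the camera images.
- gel_tank: horizontal gel tank, loose, 2.2 kg, 97 mm high: white base tray 240 x 176 mm, underside 16 mm above the bench; blue power unit on the end nearest the robot, clear lidded tank behind it. Origin: under the base's centre, level with the undersides of the three good feet; x away from the robot, y to its left, z up. Four domed feet of radius 16 mm. At the start it leans 0.06 rad onto its short foot
- short_foot (a point): lowest point of the dark steel foot at the near right corner, 95 mm back (-x) and 66 mm right (-y) of the base's centre; axes as the tank's. It is 6 mm shorter than the rest: on the bench at the start, 6 mm above it when the tank is level. Once level, the wedge jams, and pushing on shoves the tank along. Pushing the wedge under it takes about 5 to 15 N
- foot_near_left (a point): lowest point of the good black foot at the near left corner (-95, +66 mm)
- foot_far_left (a point): lowest point of the good black foot at the far left corner (+95, +66 mm), which hangs 6 mm in the air at the start
- foot_far_right (a point): lowest point of the good black foot at the far right corner (+95, -66 mm)
- wedge: orange wedge, 120 mm long (x), 46 mm wide (y), 90 g. Origin: centre of its underside; x points to the thin end (x = +60 mm), 1.5 mm thick; the thick end (x = -60 mm) is an upright face 20 mm high; the top slopes evenly, the sides are upright. Friction holds it where it is left. The tank is level when the short foot's centre is over x = +31 mm, y = 0 of it, within about 8 mm
- flask: small glass conical flask, 64 mm across, 112 mm high, origin under its centre
- tube_rack: blue rack of stoppered tubes, 70 x 200 x 94 mm, origin under its centre
- tip_box: yellow box of pipette tips, 86 x 122 x 59 mm, origin under its centre
- dropper_bottle: small white bottle, 27 mm across, 62 mm high, origin under its centre
- amber_bottle: brown bottle with yellow dropper bulb, 42 mm across, 112 mm high, origin under its centre
- clear_bottle: clear bottle with yellow dropper bulb, 42 mm across, 112 mm high, origin under its centre
- petri_dish: shut Petri dish, 90 mm across, 16 mm high, origin under its centre
Mind the look-alikes: they are no part of the job. Of the things shaped like the wedge, the orange one is meant.

How it is judged:
By the outcome, as a careful person would: the job done as asked, in the order asked, and still so for the second after the job is handed in, with the robot touching nothing.
It also fails if it takes over 61 s, if anything falls off the work surface, if the arm or the gripper's body presses on something with over 40 N, if the wrist force passes 120 N, or if a joint passes its speed limit or range.

## Working session

There is one attempt and no reset: what is moved stays moved. The work goes in short steps, Python scripts to look and compute and a tool call to move; the robot and the scene stay as the last step left them, time stands still between calls to the robot, and variables do not carry over. Pictures are saved under pics/ and viewed, about 8 in all and at most 12, crops included, and the job is handed in when it is done.

Besides the shell and the picture viewer there is one more tool, called after "Call:" as a command line: name --argument value ..., lists and objects as JSON in quotes. send_rows: Moves the arm, as the interface text tells. Its arguments: {"type":"object","properties":{"moves":{"type":"array"},"grip_force":{"type":"number"}},"required":["moves"]}

```bash
ls; mkdir -p pics; python3 - <<'E'
from cell import r, eyes
import cv2,numpy as np
for n in("scene","top"):
    p=eyes.capture(n); cv2.imwrite(f"pics/{n}0.png",cv2.cvtColor(p["pixels"],cv2.COLOR_RGB2BGR))
    np.savez(f"{n}0.npz",**{k:v for k,v in p.items()})
    print(n,p["camera_matrix"].tolist(),np.round(p["camera_from_world"],3).tolist())
    for l in("wedge","gel_tank","short_foot","foot_near_left","foot_far_right","foot_far_left","petri_dish"):
        print(l,[(np.round(d["xy"]).tolist(),round(d["confidence"],2)) for d in eyes.spot_in(p,l)][:4])
print(r.get_state())
E
```

```text
pics
scene [[397.8775288817996, 0.0, 285.6656886152277], [0.0, 397.8775288817996, 206.61694221537562], [0.0, 0.0, 1.0]] [[0.19, 0.982, -0.018, -91.965], [-0.769, 0.16, 0.619, 398.014], [0.61, -0.104, 0.785, -1413.863], [0.0, 0.0, 0.0, 1.0]]
wedge [([218.0, 256.0], 0.94), ([291.0, 165.0], 0.87), ([253.0, 203.0], 0.8), ([210.0, 180.0], 0.73)]
gel_tank [([338.0, 211.0], 0.65)]
short_foot [([336.0, 211.0], 0.62)]
foot_near_left [([338.0, 216.0], 0.69)]
foot_far_right [([253.0, 203.0], 0.62), ([334.0, 210.0], 0.56)]
foot_far_left [([337.0, 212.0], 0.76), ([255.0, 203.0], 0.35)]
petri_dish [([365.0, 149.0], 0.72)]
top [[452.1746434508275, 0.0, 281.7040673704298], [0.0, 452.1746434508275, 205.3822111071438], [0.0, 0.0, 1.0]] [[0.003, -1.0, 0.012, -24.48], [0.994, 0.004, 0.113, -548.671], [-0.114, 0.012, 0.993, -1340.287], [0.0, 0.0, 0.0, 1.0]]
wedge [([303.0, 224.0], 0.78), ([261.0, 264.0], 0.73), ([340.0, 265.0], 0.7), ([339.0, 177.0], 0.63)]
gel_tank [([238.0, 189.0], 0.94)]
short_foot [([237.0, 192.0], 0.68)]
foot_near_left []
foot_far_right [([236.0, 188.0], 0.94)]
foot_far_left []
petri_dish [([186.0, 272.0], 0.9)]
{'clock': 0.8, 'joint_pos': array([ 9.05711244e-01,  3.80588890e-01,  1.29742337e+00, -1.15650415e-06,
        1.46359287e+00, -2.15324255e-01]), 'joint_velocities': array([ 9.89626697e-04, -7.21816102e-05, -6.01977294e-04, -1.04210121e-03,
        1.20688844e-03, -1.68920386e-03]), 'tau': array([ 5.77150458e-04, -4.37756360e+01, -2.24726093e+01,  7.13918125e-02,
        3.13282083e-02,  1.49030552e-05]), 'tool_pos': array([239.1102425 , 495.2747909 , 213.24647701]), 'tcp_rot': array([ 2.65100320e-06,  8.46979943e-01,  5.31624845e-01, -5.67319421e-06]), 'contact_force': array([ 0.44161175, -1.14652784,  0.01564172]), 'ft_torque': array([ 0.00044868, -0.00476183,  0.0371948 ]), 'width': 88.39089978472677}
```

```bash
python3 - <<'E'
import cv2
a=cv2.imread("pics/top0.png"); cv2.imwrite("pics/top0c.png",cv2.resize(a[100:330,120:420],None,fx=2.6,fy=2.6,interpolation=cv2.INTER_CUBIC))
E
```

```text
(no output)
```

View pics/top0c.png

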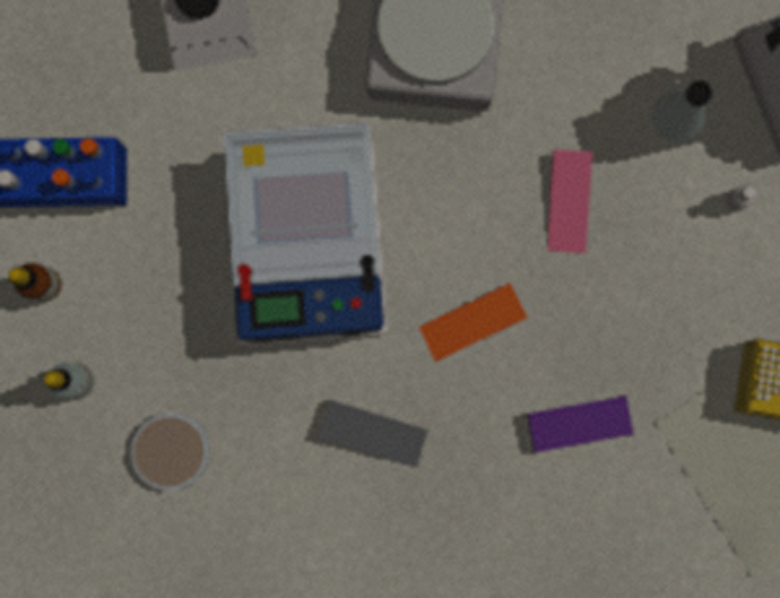

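View pics/scene0.png

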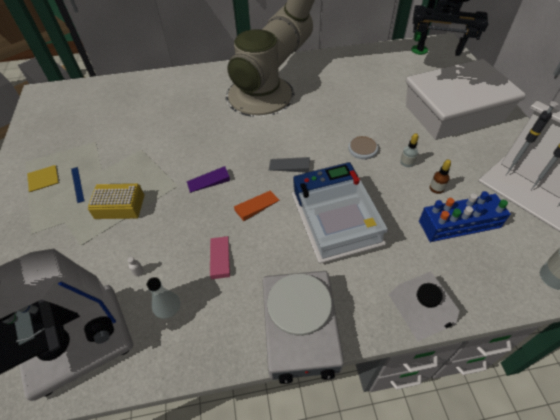

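Top view (crop): the orange wedge is at about (473,322) and the tank's near right corner at about (382,330). The left end of the wedge casts no shadow, although the purple one's left end does, so the orange thin end seems to face left. I'll fit the models to the masks to check.

```bash
cat > h.py <<'E'
from cell import r, eyes
import cv2,numpy as np
from scipy.optimize import minimize
from scipy.spatial.transform import Rotation as R
def proj(p,X):
    T=np.array(p["camera_from_world"]);c=X@T[:3,:3].T+T[:3,3]
    K=np.array(p["camera_matrix"]); q=np.c_[c[:,0],-c[:,1],-c[:,2]]@K.T
    return q[:,:2]/q[:,2:]
S=4
def fill(pts,hull=True):
    m=np.zeros((420*S,560*S),np.uint8)
    cv2.fillConvexPoly(m,cv2.convexHull(np.round((pts+.5)*S).astype(np.int32)),1); return m
def wedge(v):
    x,y,t=v; P=[]
    for s in(-23,23): P+=[(-60,s,0),(-60,s,20),(60,s,0),(60,s,1.5)]
    return R.from_euler('z',t).apply(P)+[x,y,0]
def tankpts(P,v,lean=.06):
    x,y,t=v[:3]; ax=np.array([95,-66,0])/np.hypot(95,66)
    return (R.from_euler('z',t)*R.from_rotvec(ax*lean)).apply(P)+[x,y,0]
# check sign: short foot goes down
assert R.from_rotvec(np.array([95,-66,0])/115.7*.06).apply([-95,-66,6])[2]<1
def tankbox(v,lean=.06):
    P=[(a,b,z) for a in(-120,120) for b in(-88,88) for z in(16,26)]
    P+=[(a,b,97) for a in(-120+abs(v[3]),120-abs(v[4])) for b in(-88+abs(v[5]),88-abs(v[5]))]
    return tankpts(np.array(P,float),v,lean)
def cost(v,f,views):
    c=0
    for p,m in views:
        a=fill(proj(p,f(v)));M=cv2.resize(m.astype(np.uint8),None,fx=S,fy=S,interpolation=0)
        c+=1-(a&M).sum()/(a|M).sum()
    return c
def fit(v0,f,views,step):
    v0=np.array(v0,float); sim=np.vstack([v0]+[v0+np.eye(len(v0))[i]*step[i] for i in range(len(v0))])
    o=minimize(cost,v0,(f,views),method="Nelder-Mead",options=dict(initial_simplex=sim,xatol=.005,fatol=1e-4,maxiter=250))
    return o.x,o.fun
def orange(p):
    h=cv2.cvtColor(p["pixels"],cv2.COLOR_RGB2HSV); m=((h[...,0]>3)&(h[...,0]<17)&(h[...,1]>150)&(h[...,2]>90)).astype(np.uint8)
    n,l,s,_=cv2.connectedComponentsWithStats(m); i=1+np.argmax(s[1:,4]); return l==i
def floor(p,uv,z=0):
    K=np.array(p["camera_matrix"]);T=np.array(p["camera_from_world"]);d=np.linalg.inv(K)@[*uv,1];d=T[:3,:3].T@(d*[1,-1,-1]);c=-T[:3,:3].T@T[:3,3]
    return c+d*(z-c[2])/d[2]
def tanklocal(v,w): # world xy -> tank frame
    c,s=np.cos(v[2]),np.sin(v[2]); d=np.array(w)-v[:2]; return np.array([c*d[0]+s*d[1],-s*d[0]+c*d[1]])
E
python3 - <<'E'
from h import *
ps={n:eyes.capture(n) for n in("scene","top")}
wv=[(ps[n],orange(ps[n])) for n in ps]; print([m.sum() for _,m in wv])
ys,xs=np.nonzero(wv[1][1]); w0=floor(ps["top"],(xs.mean(),ys.mean()),5); print("w0",w0)
for t in(1.97,1.97-np.pi):
    for vv in (wv,wv[:1],wv[1:]): print("wedge",t,fit([w0[0],w0[1],t],wedge,vv,(10,10,.2)))
tv=[]
for n in ps:
    g=eyes.regions_of(ps[n],"gel_tank")[0]; tv.append((ps[n],g["mask"])); print(n,g["xy"],g["confidence"])
t0=floor(ps["top"],tv[1][0] is None or eyes.spot_in(ps["top"],"gel_tank")[0]["xy"],40); print(t0)
for vv in (tv,tv[1:]):
    tk,c=fit([t0[0],t0[1],.05,5,5,5],tankbox,vv,(10,10,.1,5,5,5)); print("tank",np.round(tk,2),c)
    print("short",tankpts(np.array([[-95,-66,6.]]),tk))
    if vv is tv: T=tk
wf,_=fit([w0[0],w0[1],1.97],wedge,wv,(10,10,.2))
out=[]
for n in ps:
    im=cv2.resize(cv2.cvtColor(ps[n]["pixels"],cv2.COLOR_RGB2BGR),None,fx=3,fy=3,interpolation=2)
    q=lambda X:np.round((proj(ps[n],X)+.5)*3).astype(np.int32)
    b=q(tankbox(T)); 
    for idx in((0,2,6,4),(1,3,7,5),(8,9,11,10)): cv2.polylines(im,[b[list(idx)]],True,(0,255,0),1)
    w=q(wedge(wf)); cv2.polylines(im,[w[[0,2,6,4]]],True,(255,255,0),1); cv2.polylines(im,[w[[1,3,7,5]]],True,(255,0,255),1)
    c=q(np.array([[T[0],T[1],0]]))[0]; x0=max(c[0]-200,0);y0=max(c[1]-250,0); 
    if n=="scene":x0=c[0]-330
    out.append(cv2.copyMakeBorder(im,0,600,0,600,0)[y0:y0+500,x0:x0+(400 if n=='scene' else 400)+ (0)])
cv2.imwrite("pics/ov.png",np.hstack(out))
E
```

```text
[np.int64(556), np.int64(557)]
w0 [496.03021131 -83.68016931   5.        ]
wedge 1.97 (array([495.66868648, -83.02660367,   2.00119889]), np.float64(0.2601548232699247))
wedge 1.97 (array([494.11520481, -83.70047465,   2.04151488]), np.float64(0.16486714862454233))
wedge 1.97 (array([495.89985192, -82.36316009,   2.01967468]), np.float64(0.0833247502317438))
wedge -1.1715926535897931 (array([496.0318419 , -84.29235483,  -1.12651431]), np.float64(0.3693817617626107))
wedge -1.1715926535897931 (array([493.95260117, -87.47929507,  -1.29484873]), np.float64(0.2124933262146289))
wedge -1.1715926535897931 (array([496.74734249, -83.51132615,  -1.12847194]), np.float64(0.06804080344936381))
scene [339.2, 214.1] 0.8
top [234.4, 190.0] 0.79
[592.16588235 107.18527099  40.        ]
tank [ 5.922e+02  1.150e+02  8.000e-02  9.240e+00 -2.430e+00  1.100e+01] 0.04675805756348206
short [[503.01198141  41.08748179  -0.51125382]]
tank [5.9255e+02 1.1571e+02 8.0000e-02 2.0900e+00 2.0800e+00 6.6200e+00] 0.020569126819126815
short [[503.01408528  42.22413907  -0.51125382]]
```

View pics/ov.png

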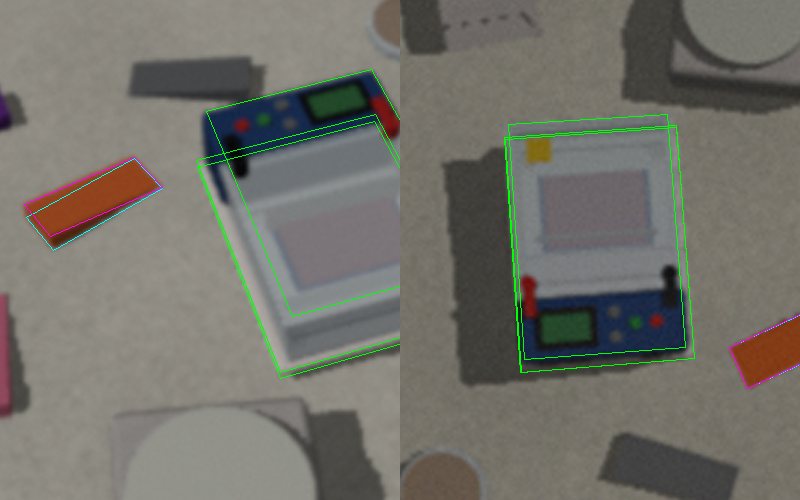

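```bash
cat >> h.py <<'E'
def Rt(yaw): # tool down, tool x at angle yaw
    c,s=np.cos(yaw),np.sin(yaw); return np.array([[c,s,0],[s,-c,0],[0,0,-1.]])
def pose(): 
    s=r.get_state(); q=s["tcp_rot"]; M=R.from_quat([*q[1:],q[0]]).as_matrix()
    return s,s["tool_pos"],M
def plan(goals,step=40,turn=.12,start=None):
    """goals: list of (x,y,z,yaw); prints calls of <=5 rows"""
    s,p,M=pose(); yaw=np.arctan2(M[1,0],M[0,0])
    if start is not None: p,yaw,M=np.array(start[:3]),start[3],Rt(start[3])
    pts=[]
    for g in goals:
        a=np.array([*p,yaw]) if not pts else pts[-1]; g=np.array(g,float); d=g-a
        n=max(1,int(np.ceil(max(np.linalg.norm(d[:3])/step,abs(d[3])/turn))))
        pts+=[a+d*(i+1)/n for i in range(n)]
    for i in range(0,len(pts),5):
        rows=[]
        for q in pts[i:i+5]:
            d=M.T@(q[:3]-p); rv=R.from_matrix(M.T@Rt(q[3])).as_rotvec()
            rows.append(dict(x=round(d[0],1),y=round(d[1],1),z=round(d[2],1),ax=round(rv[0],3),ay=round(rv[1],3),az=round(rv[2],3)))
        print(rows); p=pts[min(i+4,len(pts)-1)]; yaw=p[3]; M=Rt(yaw); p=p[:3]
E
python3 -c "
from h import *
plan([(425,-80,170,.1)])"
```

```text
[{'x': np.float64(-27.3), 'y': np.float64(26.1), 'z': np.float64(2.7), 'ax': np.float64(0.0), 'ay': np.float64(0.0), 'az': np.float64(0.064)}, {'x': np.float64(-54.7), 'y': np.float64(52.2), 'z': np.float64(5.4), 'ax': np.float64(0.0), 'ay': np.float64(0.0), 'az': np.float64(0.128)}, {'x': np.float64(-82.0), 'y': np.float64(78.3), 'z': np.float64(8.1), 'ax': np.float64(0.0), 'ay': np.float64(0.0), 'az': np.float64(0.191)}, {'x': np.float64(-109.3), 'y': np.float64(104.4), 'z': np.float64(10.8), 'ax': np.float64(0.0), 'ay': np.float64(0.0), 'az': np.float64(0.255)}, {'x': np.float64(-136.6), 'y': np.float64(130.5), 'z': np.float64(13.5), 'ax': np.float64(0.0), 'ay': np.float64(0.0), 'az': np.float64(0.319)}]
[{'x': np.float64(-17.8), 'y': np.float64(33.3), 'z': np.float64(2.7), 'ax': np.float64(0.0), 'ay': np.float64(0.0), 'az': np.float64(0.064)}, {'x': np.float64(-35.5), 'y': np.float64(66.7), 'z': np.float64(5.4), 'ax': np.float64(0.0), 'ay': np.float64(0.0), 'az': np.float64(0.128)}, {'x': np.float64(-53.3), 'y': np.float64(100.0), 'z': np.float64(8.1), 'ax': np.float64(0.0), 'ay'
[... 488 characters left out ...]
t64(-12.8), 'y': np.float64(74.5), 'z': np.float64(5.4), 'ax': np.float64(0.0), 'ay': np.float64(0.0), 'az': np.float64(0.128)}, {'x': np.float64(-19.2), 'y': np.float64(111.7), 'z': np.float64(8.1), 'ax': np.float64(0.0), 'ay': np.float64(0.0), 'az': np.float64(0.191)}, {'x': np.float64(-25.6), 'y': np.float64(148.9), 'z': np.float64(10.8), 'ax': np.float64(0.0), 'ay': np.float64(0.0), 'az': np.float64(0.255)}, {'x': np.float64(-32.0), 'y': np.float64(186.2), 'z': np.float64(13.5), 'ax': np.float64(0.0), 'ay': np.float64(0.0), 'az': np.float64(0.319)}]
[{'x': np.float64(5.6), 'y': np.float64(37.4), 'z': np.float64(2.7), 'ax': np.float64(0.0), 'ay': np.float64(0.0), 'az': np.float64(0.064)}]
```

Call:
send_rows --moves '[{"x": -27, "y": 26, "z": 3, "az": 0.064, "jaw": 0}, {"x": -55, "y": 52, "z": 5, "az": 0.128, "jaw": 0}, {"x": -82, "y": 78, "z": 8, "az": 0.19, "jaw": 0}, {"x": -109, "y": 104, "z": 11, "az": 0.255, "jaw": 0}, {"x": -137, "y": 130, "z": 13, "az": 0.32, "jaw": 0}]'

```text
$.moves[0]: bad value
```

Call:
send_rows --moves '[{"x": -18, "y": 33, "z": 3, "az": 0.064, "jaw": 0}, {"x": -35, "y": 67, "z": 5, "az": 0.128, "jaw": 0}, {"x": -53, "y": 100, "z": 8, "az": 0.19, "jaw": 0}, {"x": -71, "y": 133, "z": 11, "az": 0.255, "jaw": 0}, {"x": -89, "y": 167, "z": 13, "az": 0.32, "jaw": 0}]'

```text
$.moves[0]: bad value
```

Call:
send_rows --moves '[{"x": -6, "y": 37, "z": 3, "az": 0.064, "jaw": 0}, {"x": -13, "y": 74, "z": 5, "az": 0.128, "jaw": 0}, {"x": -19, "y": 112, "z": 8, "az": 0.19, "jaw": 0}, {"x": -26, "y": 149, "z": 11, "az": 0.255, "jaw": 0}, {"x": -32, "y": 186, "z": 13, "az": 0.32, "jaw": 0}]'

```text
$.moves[0]: bad value
```

Call:
send_rows --moves '[{"x": 5, "y": 37, "z": 3, "az": 0.064, "jaw": 0}, {"x": 5, "y": 37, "z": 3, "az": 0.064, "jaw": 0}]'

```text
$.moves[0]: bad value
```

```bash
cat >> h.py <<'E'
def wproj(p,X,tp,M):
    T=np.eye(4);T[:3,:3]=M;T[:3,3]=tp; C=np.linalg.inv(T@np.array(p["hand_eye"])); c=X@C[:3,:3].T+C[:3,3]
    K=np.array(p["camera_matrix"]); q=np.c_[c[:,0],-c[:,1]]; n=np.linalg.norm(q,axis=1,keepdims=True)
    th=np.arctan2(n[:,0],-c[:,2])[:,None]; return q/n*th*[K[0,0],K[1,1]]+[K[0,2],K[1,2]]
E
python3 - <<'E'
from h import *
s,tp,M=pose(); p=eyes.capture("wrist"); print(s["clock"],tp,np.arctan2(M[1,0],M[0,0]),s["width"],s["contact_force"]); print(p["camera_matrix"],p["hand_eye"])
im=cv2.cvtColor(p["pixels"],cv2.COLOR_RGB2BGR)
for P,c in((wedge((495.9,-82.5,2.02)),(255,255,0)),(tankbox((592.3,115.3,.08,9,2,9)),(0,255,0))):
    q=np.round(wproj(p,P,tp,M)).astype(int)
    for idx in((0,2,6,4),(1,3,7,5)): cv2.polylines(im,[q[list(idx)]],True,c,1)
f=wproj(p,tankpts(np.array([[-95,-66,6.],[-95,66,0]]),(592.3,115.3,.08)),tp,M); print(f)
for a in f: cv2.circle(im,tuple(np.round(a).astype(int)),3,(0,0,255),1)
cv2.imwrite("pics/w1.png",cv2.resize(im,(800,600),interpolation=2))
E
```

```text
1.05 [239.14312552 495.26511283 213.24481609] 1.1209437787234693 88.1749962895721 [-0.1805248  -0.37510649 -0.00432195]
[[325.1922621    0.         279.5271151 ]
 [  0.         325.1922621  206.48988008]
 [  0.           0.           1.        ]] [[ 9.99999814e-01 -4.13827165e-04 -4.47923905e-04 -4.35034604e-01]
 [-5.28692131e-04 -9.54383780e-01 -2.98582185e-01 -7.60822469e+01]
 [-3.03929890e-04  2.98582366e-01 -9.54383821e-01 -1.72132385e+02]
 [ 0.00000000e+00  0.00000000e+00  0.00000000e+00  1.00000000e+00]]
[[130.73112837 394.99678945]
 [178.15172114 380.70189623]]
```

View pics/w1.png

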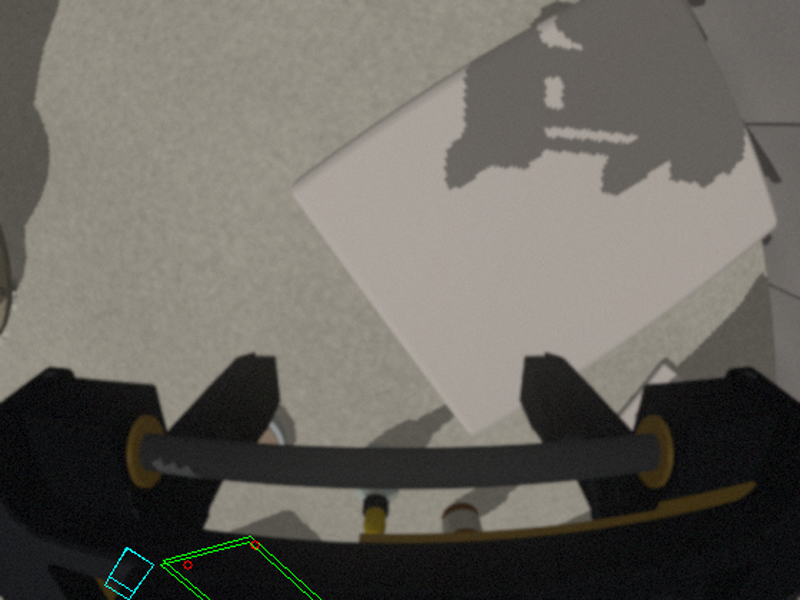

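The wrist view (4th picture) shows only the start area, because the moves were refused. Rows probably need every key.

Call:
send_rows --moves '[{"x": -27, "y": 26, "z": 3, "ax": 0, "ay": 0, "az": 0.064, "jaw": 0}, {"x": -55, "y": 52, "z": 5, "ax": 0, "ay": 0, "az": 0.128, "jaw": 0}, {"x": -82, "y": 78, "z": 8, "ax": 0, "ay": 0, "az": 0.19, "jaw": 0}, {"x": -109, "y": 104, "z": 11, "ax": 0, "ay": 0, "az": 0.255, "jaw": 0}, {"x": -137, "y": 130, "z": 13, "ax": 0, "ay": 0, "az": 0.32, "jaw": 0}]'

```text
clock: 1.52
tool_pos: [296.6, 313.8, 200.1]
tcp_rot: [0.0, 0.921, 0.389, 0.0]
contact_force: [0.6, 0.8, -0.7]
width: 57.2
```

Call:
send_rows --moves '[{"x": -18, "y": 33, "z": 3, "ax": 0, "ay": 0, "az": 0.064, "jaw": 0}, {"x": -35, "y": 67, "z": 5, "ax": 0, "ay": 0, "az": 0.128, "jaw": 0}, {"x": -53, "y": 100, "z": 8, "ax": 0, "ay": 0, "az": 0.19, "jaw": 0}, {"x": -71, "y": 133, "z": 11, "ax": 0, "ay": 0, "az": 0.255, "jaw": 0}, {"x": -89, "y": 167, "z": 13, "ax": 0, "ay": 0, "az": 0.32, "jaw": 0}]'

```text
clock: 1.93
tool_pos: [354.6, 133.6, 187.3]
tcp_rot: [0.0, 0.972, 0.237, 0.0]
contact_force: [1.4, 1.1, 0.5]
width: 23.4
```

Call:
send_rows --moves '[{"x": -6, "y": 37, "z": 3, "ax": 0, "ay": 0, "az": 0.064, "jaw": 0}, {"x": -13, "y": 74, "z": 5, "ax": 0, "ay": 0, "az": 0.128, "jaw": 0}, {"x": -19, "y": 112, "z": 8, "ax": 0, "ay": 0, "az": 0.19, "jaw": 0}, {"x": -26, "y": 149, "z": 11, "ax": 0, "ay": 0, "az": 0.255, "jaw": 0}, {"x": -32, "y": 186, "z": 13, "ax": 0, "ay": 0, "az": 0.32, "jaw": 0}]'

```text
clock: 2.35
tool_pos: [412.4, -46.5, 174.3]
tcp_rot: [0.0, 0.997, 0.079, 0.0]
contact_force: [1.1, 0.8, 0.3]
width: 0.3
```

Call:
send_rows --moves '[{"x": 5, "y": 37, "z": 3, "ax": 0, "ay": 0, "az": 0.064, "jaw": 0}, {"x": 5, "y": 37, "z": 3, "ax": 0, "ay": 0, "az": 0.064, "jaw": 0}]'

```text
clock: 2.52
tool_pos: [424.8, -85.4, 170.8]
tcp_rot: [0.001, 0.999, 0.044, 0.0]
contact_force: [-0.4, -0.4, 0.9]
width: 0.3
```

```bash
cat > look.py <<'E'
import sys
from h import *
def look(name,W,T,lean=.06,crop=None):
    s,tp,M=pose(); p=eyes.capture("wrist"); print(s["clock"],tp,np.arctan2(M[1,0],M[0,0]),s["width"],s["contact_force"])
    im=cv2.resize(cv2.cvtColor(p["pixels"],cv2.COLOR_RGB2BGR),None,fx=3,fy=3,interpolation=2); z=lambda P:np.round((wproj(p,P,tp,M)+.5)*3).astype(int)
    for P,c in((wedge(W),(255,255,0)),(tankbox(T,lean),(0,255,0))):
        q=z(P)
        for idx in((0,2,6,4),(1,3,7,5)): cv2.polylines(im,[q[list(idx)]],True,c,1)
    for a in z(tankpts(np.array([[-95,-66,6.],[-95,66,0],[95,-66,0]]),T,lean)): cv2.circle(im,tuple(a),8,(0,0,255),1)
    if crop: x,y,w,h=crop; im=im[3*y:3*(y+h),3*x:3*(x+w)]
    k=min(800/im.shape[1],600/im.shape[0]); cv2.imwrite(f"pics/{name}.png",cv2.resize(im,None,fx=k,fy=k,interpolation=cv2.INTER_AREA))
    return p,tp,M
E
python3 - <<'E'
from look import *
look("w2",(495.9,-82.5,2.02),(592.3,115.3,.08,9,2,9))
E
```

```text
2.5167 [424.84800233 -85.37658209 170.83111431] 0.08886783973825566 0.3330336170326554 [-0.40941196 -0.37808805  0.88710328]
```

View pics/w2.png

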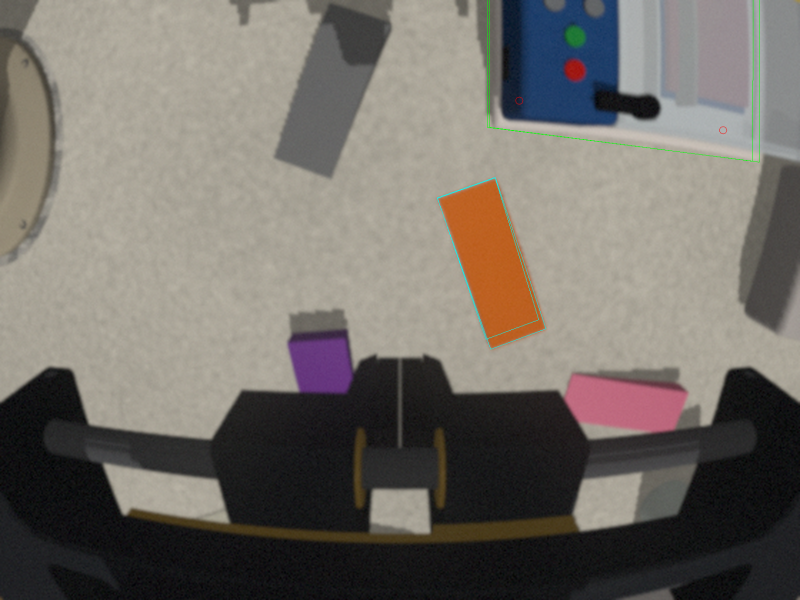

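The wrist view (5th picture) shows the wedge at (490,265) with its thin end up towards the tank. The model outline agrees to a few mm. I'll refine both fits with this view.

```bash
cat >> h.py <<'E'
def wcost(v,f,p,m,tp,M):
    a=fill(wproj(p,f(v),tp,M)); B=cv2.resize(m.astype(np.uint8),None,fx=S,fy=S,interpolation=0); return 1-(a&B).sum()/(a|B).sum()
def wfit(v0,p,tp,M,m=None):
    m=orange(p) if m is None else m; v0=np.array(v0,float); sim=np.vstack([v0]+[v0+np.eye(3)[i]*(8,8,.15)[i] for i in range(3)])
    o=minimize(wcost,v0,(wedge,p,m,tp,M),method="Nelder-Mead",options=dict(initial_simplex=sim,xatol=.005,fatol=1e-4)); return o.x,o.fun
E
python3 - <<'E'
from look import *
s,tp,M=pose(); p=eyes.capture("wrist")
print(wfit((495.9,-82.5,2.02),p,tp,M), wfit((495.9,-82.5,2.02-np.pi),p,tp,M))
# tank corner: pixel of near-right tray corner -> floor at z~12 
def ray(uv,z):
    T=np.eye(4);T[:3,:3]=M;T[:3,3]=tp; H=T@np.array(p["hand_eye"]);K=np.array(p["camera_matrix"])
    q=np.array([(uv[0]-K[0,2])/K[0,0],(uv[1]-K[1,2])/K[1,1]]);th=np.linalg.norm(q);q=q/th*np.sin(th);d=H[:3,:3]@[q[0],-q[1],-np.cos(th)]
    c=H[:3,3]; return c+d*(z-c[2])/d[2]
k=560/800
g=cv2.cvtColor(p["pixels"],cv2.COLOR_RGB2HSV)
c0=tankpts(np.array([[-120,-88,16.]]),(592.3,115.3,.08)); print("model corner",c0)
for uv in((497,127),(490,127)): print(uv,ray(np.array(uv)*k,c0[0,2]))
tm=eyes.regions_of(p,"gel_tank")[0]["mask"]; ys,xs=np.nonzero(tm); 
col=[(y,int(np.nonzero(tm[y])[0][0])) for y in(10,30,50,70,80)]; row=[(x,int(np.nonzero(tm[:,x])[0][-1])) for x in(360,400,440,480,520) if tm[:,x].any()]
print("near edge",[np.round(ray((x,y),12),1).tolist() for y,x in col]); print("right edge",[np.round(ray((x,y),13),1).tolist() for x,y in row])
E
```

```text
(array([497.04701472, -82.91660362,   2.02709922]), np.float64(0.04516035485019043)) (array([497.88689261, -84.29992141,  -1.09609953]), np.float64(0.08985203648705986))
model corner [[479.36101123  17.38139345   7.53201878]]
(497, 127) [485.44961504  21.3171614    7.53201878]
(490, 127) [480.34043773  20.59047757   7.53201878]
near edge [[475.1, 105.0, 12.0], [476.8, 82.8, 12.0], [478.6, 61.3, 12.0], [480.6, 40.2, 12.0], [480.6, 29.7, 12.0]]
right edge [[497.5, 17.5, 13.0], [541.1, 21.4, 13.0], [589.4, 23.8, 13.0], [643.8, 30.3, 13.0], [708.9, 35.9, 13.0]]
```

Call:
send_rows --moves '[{"x": 9, "y": -20, "z": 36, "ax": 0, "ay": 0, "az": 0, "jaw": 0}, {"x": 9, "y": -20, "z": 74, "ax": 0, "ay": 0, "az": 0, "jaw": 0}, {"x": 9, "y": -20, "z": 110, "ax": 0, "ay": 0, "az": 0, "jaw": 0}, {"x": 9, "y": -20, "z": 145, "ax": 0, "ay": 0, "az": 0, "jaw": 0}, {"x": 9, "y": -20, "z": 158, "ax": 0, "ay": 0, "az": 0, "jaw": 0}]'

```text
clock: 3.08
tool_pos: [428.1, -57.0, 10.3]
tcp_rot: [-0.001, 0.999, 0.05, -0.002]
contact_force: [-0.1, 0.1, -0.5]
width: 0.2
```

Call:
send_rows --moves '[{"x": 3, "y": 6, "z": 5, "ax": 0, "ay": 0, "az": 0, "jaw": 0}, {"x": 4, "y": 6, "z": 7, "ax": 0, "ay": 0, "az": 0, "jaw": 0}, {"x": 8, "y": 6, "z": 7, "ax": 0, "ay": 0, "az": 0, "jaw": 0}, {"x": 12, "y": 6, "z": 7, "ax": 0, "ay": 0, "az": 0, "jaw": 0}, {"x": 16, "y": 6, "z": 7, "ax": 0, "ay": 0, "az": 0, "jaw": 0}]'

```text
clock: 3.5
tool_pos: [447.8, -63.8, 7.4]
tcp_rot: [0.001, 0.999, 0.049, 0.001]
contact_force: [-0.3, -0.8, 0.0]
width: 0.7
```

Call:
send_rows --moves '[{"x": 4, "y": 0, "z": 0, "ax": 0, "ay": 0, "az": 0, "jaw": 0}, {"x": 8, "y": 0, "z": 0, "ax": 0, "ay": 0, "az": 0, "jaw": 0}, {"x": 12, "y": 0, "z": 0, "ax": 0, "ay": 0, "az": 0, "jaw": 0}, {"x": 16, "y": 0, "z": 0, "ax": 0, "ay": 0, "az": 0, "jaw": 0}, {"x": 20, "y": 0, "z": 0, "ax": 0, "ay": 0, "az": 0, "jaw": 0}]'

```text
clock: 3.92
tool_pos: [467.0, -61.8, 6.3]
tcp_rot: [0.0, 0.999, 0.048, 0.0]
contact_force: [0.5, -0.2, 0.2]
width: 0.4
```

```bash
cat > where.py <<'E'
from look import *
def where(g=(497,-83,2.0)):
    p=eyes.capture("top"); m=orange(p); a=fit(g,wedge,[(p,m)],(8,8,.15)); print("top",np.round(a[0],3),round(a[1],3),m.sum())
    s,tp,M=pose(); p=eyes.capture("wrist"); m=orange(p); b=wfit(a[0],p,tp,M,m); print("wrist",np.round(b[0],3),round(b[1],3),m.sum()); print(s["clock"],tp,np.arctan2(M[1,0],M[0,0]),s["contact_force"])
    return a[0],b[0]
if __name__=="__main__": where()
E
python3 where.py
```

```text
top [498.236 -83.116   2.006] 0.932 41
wrist [498.006 -83.346   2.046] 0.536 6368
3.9667 [467.70111974 -61.95916705   6.34225648] 0.09698882467995569 [ 0.47327446 -0.18492454  0.38161176]
```

```bash
python3 -c "
from look import *
look('w3',(497,-83,2.02),(595.3,115.3,.08,9,2,9))"
```

```text
4.0167 [467.20230629 -61.91152823   6.24896959] 0.09721446530591744 0.30906972066270805 [ 0.43788925 -0.16495564  0.24153158]
```

View pics/w3.png

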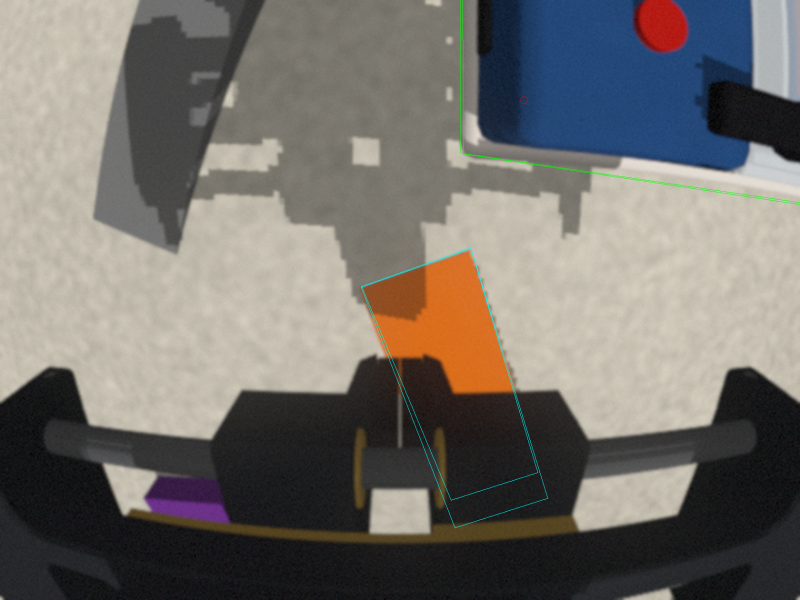

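The wrist view (6th picture) shows the wedge unmoved. The fingertip, at z 6.3, slid over its edge. I'll back off, go lower and retry a little further back.

Call:
send_rows --moves '[{"x": -15, "y": 0, "z": 0, "ax": 0, "ay": 0, "az": 0, "jaw": 0}, {"x": -30, "y": 3, "z": 0, "ax": 0, "ay": 0, "az": 0, "jaw": 0}, {"x": -37, "y": 6, "z": 0, "ax": 0, "ay": 0, "az": 0, "jaw": 0}, {"x": -37, "y": 6, "z": 3.8, "ax": 0, "ay": 0, "az": 0, "jaw": 0}, {"x": -37, "y": 6, "z": 3.8, "ax": 0, "ay": 0, "az": 0, "jaw": 0}]'

```text
clock: 4.48
tool_pos: [430.5, -71.7, 2.1]
tcp_rot: [-0.0, 0.999, 0.048, -0.0]
contact_force: [0.1, 0.5, -0.3]
width: 0.2
```

Call:
send_rows --moves '[{"x": 4, "y": 0, "z": 0, "ax": 0, "ay": 0, "az": 0, "jaw": 0}, {"x": 8, "y": 0, "z": 0, "ax": 0, "ay": 0, "az": 0, "jaw": 0}, {"x": 12, "y": 0, "z": 0, "ax": 0, "ay": 0, "az": 0, "jaw": 0}, {"x": 16, "y": 0, "z": 0, "ax": 0, "ay": 0, "az": 0, "jaw": 0}, {"x": 20, "y": 0, "z": 0, "ax": 0, "ay": 0, "az": 0, "jaw": 0}]'

```text
clock: 4.9
tool_pos: [451.0, -69.4, 2.4]
tcp_rot: [0.0, 0.999, 0.049, 0.0]
contact_force: [1.9, -0.3, 0.4]
width: 0.7
```

Call:
send_rows --moves '[{"x": 4, "y": 0, "z": 0, "ax": 0, "ay": 0, "az": 0, "jaw": 0}, {"x": 8, "y": 0, "z": 0, "ax": 0, "ay": 0, "az": 0, "jaw": 0}, {"x": 12, "y": 0, "z": 0, "ax": 0, "ay": 0, "az": 0, "jaw": 0}, {"x": 16, "y": 0, "z": 0, "ax": 0, "ay": 0, "az": 0, "jaw": 0}, {"x": 16, "y": 0, "z": 0, "ax": 0, "ay": 0, "az": 0, "jaw": 0}]'

```text
clock: 5.32
tool_pos: [467.0, -68.0, 2.5]
tcp_rot: [0.0, 0.999, 0.049, 0.0]
contact_force: [-0.6, -0.2, -0.4]
width: 0.3
```

```bash
cat > wedgew.py <<'E'
# fit the wedge to the visible part in the wrist picture, leaving out the pixels the gripper covers
from look import *
def wv(g):
    s,tp,M=pose(); p=eyes.capture("wrist"); h=cv2.cvtColor(p["pixels"],cv2.COLOR_RGB2HSV)
    m=((h[...,0]>3)&(h[...,0]<17)&(h[...,1]>150)&(h[...,2]>70)).astype(np.uint8); n,l,st,_=cv2.connectedComponentsWithStats(m); m=(l==1+np.argmax(st[1:,4]))
    m[248:]=0; B=cv2.resize(m.astype(np.uint8),None,fx=S,fy=S,interpolation=0)
    def c(v):
        a=fill(wproj(p,wedge(v),tp,M)); a[248*S:]=0; return 1-(a&B).sum()/(a|B).sum()
    g=np.array(g,float); o=minimize(c,g,method="Nelder-Mead",options=dict(initial_simplex=np.vstack([g]+[g+np.eye(3)[i]*(8,8,.15)[i] for i in range(3)]),xatol=.005,fatol=1e-4))
    print("wedge",np.round(o.x,3),round(o.fun,3),m.sum(),"tool",s["clock"],np.round(tp,1),np.arctan2(M[1,0],M[0,0]),s["contact_force"]); return o.x
if __name__=="__main__": wv([float(a) for a in sys.argv[1:]])
E
python3 wedgew.py 507 -83 1.75
```

```text
wedge [497.44  -83.906   2.028] 0.014 5863 tool 5.3167 [467.  -68.    2.5] 0.09719392133171355 [-0.57975839 -0.24926598 -0.42807192]
```

```bash
python3 -c "
from look import *
look('w4',(497.4,-83.9,2.028),(595.3,115.3,.08,9,2,9),crop=(160,100,260,200))
p=eyes.capture('scene');im=cv2.cvtColor(p['pixels'],cv2.COLOR_RGB2BGR)[130:260,150:350];cv2.imwrite('pics/s4.png',cv2.resize(im,None,fx=3,fy=3,interpolation=2))
a=cv2.imread('pics/w4.png');b=cv2.imread('pics/s4.png');k=400/a.shape[1];a=cv2.resize(a,None,fx=k,fy=k);b=cv2.resize(b,(400,260))
cv2.imwrite('pics/c4.png',np.vstack([a,b]))"
```

```text
5.3667 [466.47635314 -67.93718101   2.4095747 ] 0.09719946394695911 0.285180655069739 [ 0.26083202  0.03325157 -0.14746801]
```

View pics/c4.png

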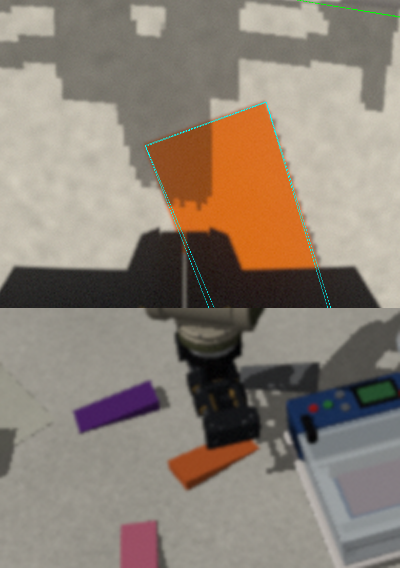

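The 7th picture shows the visible fingertip edge about 23 px lower in the wrist image than the reported TCP should put it, with a gap between tip and shadow. The wedge hasn't moved and there's no force. The real tips seem to end well above the reported TCP, so I'll back off the wedge and find the bench by touch, carefully.

Call:
send_rows --moves '[{"x": -20, "y": 0, "z": 0, "ax": 0, "ay": 0, "az": 0, "jaw": 0}, {"x": -40, "y": 0, "z": 0, "ax": 0, "ay": 0, "az": 0, "jaw": 0}, {"x": -40, "y": 0, "z": 1.5, "ax": 0, "ay": 0, "az": 0, "jaw": 0}, {"x": -40, "y": 0, "z": 3, "ax": 0, "ay": 0, "az": 0, "jaw": 0}, {"x": -40, "y": 0, "z": 4, "ax": 0, "ay": 0, "az": 0, "jaw": 0}]'

```text
clock: 5.88
tool_pos: [427.0, -72.1, -1.5]
tcp_rot: [0.0, 0.999, 0.048, 0.0]
contact_force: [-0.1, -0.3, 0.5]
width: 0.6
```

Call:
send_rows --moves '[{"x": 0, "y": 0, "z": 1, "ax": 0, "ay": 0, "az": 0, "jaw": 0}, {"x": 0, "y": 0, "z": 2, "ax": 0, "ay": 0, "az": 0, "jaw": 0}, {"x": 0, "y": 0, "z": 3, "ax": 0, "ay": 0, "az": 0, "jaw": 0}]'

```text
clock: 6.13
tool_pos: [426.8, -71.8, -4.7]
tcp_rot: [0.0, 0.999, 0.049, 0.0]
contact_force: [-0.3, 0.6, -0.9]
width: 0.7
```

Call:
send_rows --moves '[{"x": 0, "y": 0, "z": 1, "ax": 0, "ay": 0, "az": 0, "jaw": 0}, {"x": 0, "y": 0, "z": 2, "ax": 0, "ay": 0, "az": 0, "jaw": 0}, {"x": 0, "y": 0, "z": 3, "ax": 0, "ay": 0, "az": 0, "jaw": 0}, {"x": 0, "y": 0, "z": 4, "ax": 0, "ay": 0, "az": 0, "jaw": 0}]'

```text
clock: 6.47
tool_pos: [426.4, -71.8, -8.7]
tcp_rot: [-0.0, 0.999, 0.048, 0.0]
contact_force: [-0.1, 0.0, 0.7]
width: 0.7
```

Call:
send_rows --moves '[{"x": 0, "y": 0, "z": 1, "ax": 0, "ay": 0, "az": 0, "jaw": 0}, {"x": 0, "y": 0, "z": 2, "ax": 0, "ay": 0, "az": 0, "jaw": 0}, {"x": 0, "y": 0, "z": 3, "ax": 0, "ay": 0, "az": 0, "jaw": 0}, {"x": 0, "y": 0, "z": 4, "ax": 0, "ay": 0, "az": 0, "jaw": 0}]'

```text
clock: 6.8
tool_pos: [426.4, -71.8, -12.6]
tcp_rot: [0.0, 0.999, 0.048, 0.0]
contact_force: [1.0, -1.1, -0.7]
width: 0.2
```

Call:
send_rows --moves '[{"x": 0, "y": 0, "z": 1, "ax": 0, "ay": 0, "az": 0, "jaw": 0}, {"x": 0, "y": 0, "z": 2, "ax": 0, "ay": 0, "az": 0, "jaw": 0}, {"x": 0, "y": 0, "z": 3, "ax": 0, "ay": 0, "az": 0, "jaw": 0}]'

```text
clock: 7.05
tool_pos: [426.4, -71.9, -15.6]
tcp_rot: [0.0, 0.999, 0.048, 0.0]
contact_force: [0.7, 0.0, 0.3]
width: 0.3
```

```bash
python3 -c "
from look import *
look('w5',(497.4,-83.9,2.028),(595.3,115.3,.08,9,2,9),crop=(160,100,260,200))
p=eyes.capture('scene');im=cv2.cvtColor(p['pixels'],cv2.COLOR_RGB2BGR)[130:220,200:300];cv2.imwrite('pics/s4.png',cv2.resize(im,None,fx=3,fy=3,interpolation=2))
a=cv2.imread('pics/w5.png');b=cv2.imread('pics/s4.png');a=cv2.resize(a,(400,308));b=cv2.resize(b,(400,360))
cv2.imwrite('pics/c5.png',np.hstack([cv2.copyMakeBorder(a,0,52,0,0,0),b]))"
```

```text
7.05 [426.36967168 -71.8509306  -15.64298205] 0.09701543359139242 0.28556848169265214 [0.7347518  0.03239345 0.27242323]
```

View pics/c5.png

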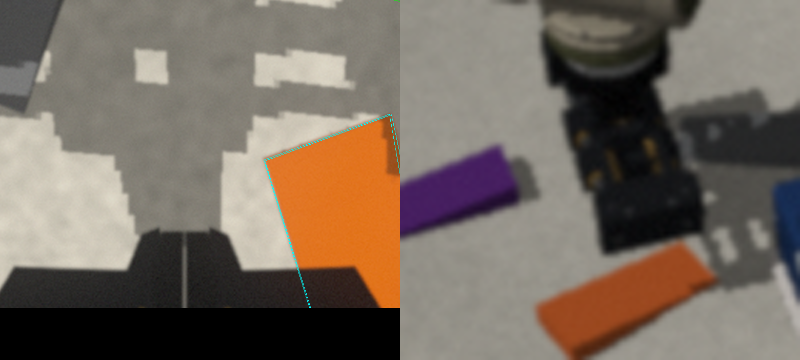

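The 8th picture shows the shadow now almost meeting the fingertips, so they're close to the bench.

Call:
send_rows --moves '[{"x": 0, "y": 0, "z": 0.7, "ax": 0, "ay": 0, "az": 0, "jaw": 0}, {"x": 0, "y": 0, "z": 1.4, "ax": 0, "ay": 0, "az": 0, "jaw": 0}, {"x": 0, "y": 0, "z": 2, "ax": 0, "ay": 0, "az": 0, "jaw": 0}]'

```text
clock: 7.4
tool_pos: [426.4, -71.8, -17.6]
tcp_rot: [0.0, 0.999, 0.048, 0.0]
contact_force: [-0.8, -0.2, -0.2]
width: 0.4
```

Call:
send_rows --moves '[{"x": 0, "y": 0, "z": 0.7, "ax": 0, "ay": 0, "az": 0, "jaw": 0}, {"x": 0, "y": 0, "z": 1.4, "ax": 0, "ay": 0, "az": 0, "jaw": 0}, {"x": 0, "y": 0, "z": 2, "ax": 0, "ay": 0, "az": 0, "jaw": 0}]'

```text
clock: 7.65
tool_pos: [426.4, -71.8, -19.6]
tcp_rot: [0.0, 0.999, 0.049, -0.0]
contact_force: [0.0, 0.4, 0.3]
width: 0.3
```

Call:
send_rows --moves '[{"x": 0, "y": 0, "z": 0.7, "ax": 0, "ay": 0, "az": 0, "jaw": 0}, {"x": 0, "y": 0, "z": 1.4, "ax": 0, "ay": 0, "az": 0, "jaw": 0}, {"x": 0, "y": 0, "z": 2, "ax": 0, "ay": 0, "az": 0, "jaw": 0}]'

```text
clock: 7.9
tool_pos: [426.3, -71.8, -21.6]
tcp_rot: [-0.0, 0.999, 0.048, -0.0]
contact_force: [0.3, 0.1, 0.2]
width: 0.3
```

Call:
send_rows --moves '[{"x": 0, "y": 0, "z": 0.7, "ax": 0, "ay": 0, "az": 0, "jaw": 0}, {"x": 0, "y": 0, "z": 1.4, "ax": 0, "ay": 0, "az": 0, "jaw": 0}, {"x": 0, "y": 0, "z": 2, "ax": 0, "ay": 0, "az": 0, "jaw": 0}]'

```text
clock: 8.15
tool_pos: [426.3, -71.8, -23.6]
tcp_rot: [0.0, 0.999, 0.049, -0.0]
contact_force: [0.2, 0.6, -0.5]
width: 0.4
```

Call:
send_rows --moves '[{"x": 0, "y": 0, "z": 0.7, "ax": 0, "ay": 0, "az": 0, "jaw": 0}, {"x": 0, "y": 0, "z": 1.4, "ax": 0, "ay": 0, "az": 0, "jaw": 0}, {"x": 0, "y": 0, "z": 2, "ax": 0, "ay": 0, "az": 0, "jaw": 0}]'

```text
clock: 8.4
tool_pos: [426.4, -71.8, -25.1]
tcp_rot: [0.0, 0.999, 0.049, 0.0]
contact_force: [-3.6, 1.5, 21.4]
width: 0.4
```

Bench contact at reported z ≈ -25 (21 N), so the tip height is z + 25. I'll raise about 3 mm and do the side push.

Call:
send_rows --moves '[{"x": 0, "y": 0, "z": -3, "ax": 0, "ay": 0, "az": 0, "jaw": 0}, {"x": 5, "y": 0, "z": -3, "ax": 0, "ay": 0, "az": 0, "jaw": 0}, {"x": 10, "y": 0, "z": -3, "ax": 0, "ay": 0, "az": 0, "jaw": 0}, {"x": 14, "y": 0, "z": -3, "ax": 0, "ay": 0, "az": 0, "jaw": 0}, {"x": 18, "y": 0, "z": -3, "ax": 0, "ay": 0, "az": 0, "jaw": 0}]'

```text
clock: 8.82
tool_pos: [444.9, -70.1, -22.7]
tcp_rot: [0.0, 0.999, 0.049, 0.0]
contact_force: [1.0, -1.1, -0.6]
width: 0.5
```

Call:
send_rows --moves '[{"x": 4, "y": 0, "z": 0, "ax": 0, "ay": 0, "az": 0, "jaw": 0}, {"x": 8, "y": 0, "z": 0, "ax": 0, "ay": 0, "az": 0, "jaw": 0}, {"x": 12, "y": 0, "z": 0, "ax": 0, "ay": 0, "az": 0, "jaw": 0}, {"x": 15, "y": 0, "z": 0, "ax": 0, "ay": 0, "az": 0, "jaw": 0}, {"x": 15, "y": 0, "z": 0, "ax": 0, "ay": 0, "az": 0, "jaw": 0}]'

```text
clock: 9.23
tool_pos: [459.8, -68.7, -22.6]
tcp_rot: [0.0, 0.999, 0.049, 0.0]
contact_force: [-0.8, -0.1, 0.1]
width: 0.4
```

```bash
python3 wedgew.py 500 -83 1.9
```

```text
wedge [506.294 -86.263   1.923] 0.017 5041 tool 9.2333 [459.8 -68.7 -22.6] 0.09722074257538625 [-0.78503656 -0.11953447  0.13202156]
```

```bash
cat >> h.py <<'E'
def behind(w,z,gap=0):
    x,y,t=w; return (x-(69+gap)*np.cos(t),y-(69+gap)*np.sin(t),z,t-np.pi/2)
E
sed -i 's/rows.append(dict(\(.*\)))$/rows.append([float(round(v,3 if i>2 else 1)) for i,v in enumerate([*d,*rv])])/' h.py
python3 - <<'E'
from h import *
s,p,M=pose(); w=(506.3,-86.3,1.923)
print(behind(w,0))
plan([(440,-70,0,.097),(440,-70,30,.097),behind(w,30,20),behind(w,-17,15)])
E
```

```text
(np.float64(530.102726013318), np.float64(-151.06442105303583), 0, 0.3522036732051035)
[[-19.5, -0.5, -22.6, 0.0, -0.0, 0.0], [-19.5, -0.5, -52.6, 0.0, -0.0, 0.0], [2.2, 26.7, -52.6, 0.0, -0.0, -0.064], [23.9, 53.9, -52.6, 0.0, -0.0, -0.127], [45.6, 81.1, -52.5, 0.0, -0.0, -0.191]]
[[16.2, 30.8, 0.0, 0.0, 0.0, -0.064], [16.0, 28.3, 23.5, 0.0, 0.0, -0.064], [15.8, 25.8, 47.0, 0.0, 0.0, -0.064]]
```

Call:
send_rows --moves '[{"x": -20, "y": 0, "z": -22, "ax": 0, "ay": 0, "az": 0, "jaw": 0}, {"x": -20, "y": 0, "z": -52, "ax": 0, "ay": 0, "az": 0, "jaw": 0.16}, {"x": 2, "y": 27, "z": -52, "ax": 0, "ay": 0, "az": -0.064, "jaw": 0.16}, {"x": 24, "y": 54, "z": -52, "ax": 0, "ay": 0, "az": -0.127, "jaw": 0.16}, {"x": 46, "y": 81, "z": -52, "ax": 0, "ay": 0, "az": -0.19, "jaw": 0.16}]'

```text
clock: 9.7
tool_pos: [513.7, -145.8, 30.4]
tcp_rot: [0.0, 0.989, 0.145, 0.001]
contact_force: [-0.4, -0.3, 0.4]
width: 14.0
```

Call:
send_rows --moves '[{"x": 16, "y": 31, "z": 0, "ax": 0, "ay": 0, "az": -0.064, "jaw": 0.16}, {"x": 16, "y": 31, "z": 0, "ax": 0, "ay": 0, "az": -0.064, "jaw": 0.16}]'

```text
clock: 9.87
tool_pos: [540.6, -174.6, 29.6]
tcp_rot: [0.002, 0.985, 0.175, 0.002]
contact_force: [-1.2, 0.1, -0.3]
width: 14.2
```

```bash
python3 - <<'E'
from wedgew import *
wv((506.3,-86.3,1.92)); s,tp,M=pose(); print(tp,s["width"])
p=eyes.capture("top"); print(fit((506.3,-86.3,1.92),wedge,[(p,orange(p))],(8,8,.15)))
w=(506.3,-86.3,1.923); plan([behind(w,-17,12)])
E
```

```text
wedge [504.449 -84.558   1.916] 0.011 13860 tool 9.8667 [ 540.6 -174.6   29.6] 0.35189347089448314 [-1.23041614  0.0907097  -0.29105089]
[ 538.31816422 -172.1309653    29.11425511] 13.759163474820978
(array([513.21666667, -85.71666667,   1.9371875 ]), np.float64(0.9339388934764657))
[[0.2, -4.3, 23.0, -0.001, 0.0, -0.001], [0.3, -8.6, 45.9, -0.001, 0.0, -0.003]]
```

```bash
python3 - <<'E'
from h import *
w=(504.4,-84.6,1.916); Rr=100; o=np.array([w[0]+Rr*np.sin(w[2]),w[1]-Rr*np.cos(w[2])])
g=[behind(w,-17,12)]
print("down");plan(g)
ths=np.linspace(1.916,1.487,11)
arc=[behind((o[0]-Rr*np.sin(t),o[1]+Rr*np.cos(t),t),-17,0) for t in ths]
print("arc",[np.round(arc[0],1).tolist(),np.round(arc[-1],2).tolist()]); plan([behind(w,-17,6)]+arc,start=g[0])
E
```

```text
down
[[-0.7, -5.4, 23.0, -0.001, 0.0, 0.002], [-1.4, -10.8, 45.9, -0.001, 0.0, 0.004]]
arc [[527.7, -149.5, -17.0, 0.3], [493.08, -111.15, -17.0, -0.08]]
[[-0.0, -6.0, 0.0, 0.0, 0.0, 0.0], [-0.0, -12.0, 0.0, 0.0, 0.0, 0.0], [-2.9, -16.4, 0.0, 0.0, 0.0, 0.043], [-5.5, -20.8, 0.0, 0.0, 0.0, 0.086], [-8.0, -25.4, 0.0, 0.0, 0.0, 0.129]]
[[-2.9, -4.4, 0.0, 0.0, 0.0, 0.043], [-5.5, -8.8, 0.0, 0.0, 0.0, 0.086], [-8.0, -13.4, 0.0, 0.0, 0.0, 0.129], [-10.3, -18.1, 0.0, 0.0, 0.0, 0.172], [-12.4, -22.9, 0.0, 0.0, 0.0, 0.215]]
[[-2.9, -4.4, 0.0, 0.0, 0.0, 0.043], [-5.5, -8.8, 0.0, 0.0, 0.0, 0.086]]
```

Call:
send_rows --moves '[{"x": -1, "y": -5, "z": 23, "ax": 0, "ay": 0, "az": 0.002, "jaw": 0.16}, {"x": -1.4, "y": -10.8, "z": 46, "ax": 0, "ay": 0, "az": 0.004, "jaw": 0.16}, {"x": -1.4, "y": -10.8, "z": 46, "ax": 0, "ay": 0, "az": 0.004, "jaw": 0.16}]'

```text
clock: 10.22
tool_pos: [528.6, -157.6, -19.7]
tcp_rot: [-0.003, 0.985, 0.173, -0.003]
contact_force: [-1.7, 1.1, -0.3]
width: 13.6
```

Call:
send_rows --moves '[{"x": 0, "y": -6, "z": 0, "ax": 0, "ay": 0, "az": 0, "jaw": 0.16}, {"x": 0, "y": -12, "z": 0, "ax": 0, "ay": 0, "az": 0, "jaw": 0.16}, {"x": -2.9, "y": -16.4, "z": 0, "ax": 0, "ay": 0, "az": 0.043, "jaw": 0.16}, {"x": -5.5, "y": -20.8, "z": 0, "ax": 0, "ay": 0, "az": 0.086, "jaw": 0.16}, {"x": -8, "y": -25.4, "z": 0, "ax": 0, "ay": 0, "az": 0.129, "jaw": 0.16}]'

```text
clock: 10.63
tool_pos: [516.0, -138.8, -15.1]
tcp_rot: [0.001, 0.994, 0.108, 0.001]
contact_force: [0.8, -1.3, -0.3]
width: 14.1
```

```bash
python3 wedgew.py 501 -76 1.8
```

```text
wedge [500.505 -67.84    1.789] 0.029 24568 tool 10.6333 [ 516.  -138.8  -15.1] 0.216226450680848 [ 0.8153447  -1.3173924  -0.31862354]
```

Call:
send_rows --moves '[{"x": -2.9, "y": -4.4, "z": 0, "ax": 0, "ay": 0, "az": 0.043, "jaw": 0.16}, {"x": -5.5, "y": -8.8, "z": 0, "ax": 0, "ay": 0, "az": 0.086, "jaw": 0.16}, {"x": -8, "y": -13.4, "z": 0, "ax": 0, "ay": 0, "az": 0.129, "jaw": 0.16}, {"x": -10.3, "y": -18.1, "z": 0, "ax": 0, "ay": 0, "az": 0.172, "jaw": 0.16}, {"x": -12.4, "y": -22.9, "z": 0, "ax": 0, "ay": 0, "az": 0.215, "jaw": 0.16}]'

```text
clock: 11.1
tool_pos: [499.1, -119.5, -15.2]
tcp_rot: [0.001, 1.0, 0.001, 0.001]
contact_force: [0.4, -0.5, 1.2]
width: 14.2
```

```bash
python3 wedgew.py 498 -47 1.57; python3 - <<'E'
from look import *
p=eyes.capture("top"); m=eyes.regions_of(p,"gel_tank")
print(len(m))
look('w6',(498,-47,1.57),(595.3,115.3,.08,9,2,9),crop=(120,0,400,260))
E
```

```text
wedge [499.435 -46.021   1.573] 0.027 24635 tool 11.1 [ 499.1 -119.5  -15.2] 0.0020785785276651713 [ 0.39115607 -0.52920172  1.15825366]
0
11.25 [ 499.01983328 -119.33562802  -15.58300862] 0.005198119837866408 14.20027109289813 [ 0.31411996 -0.40232752 -0.20982659]
```

View pics/w6.png

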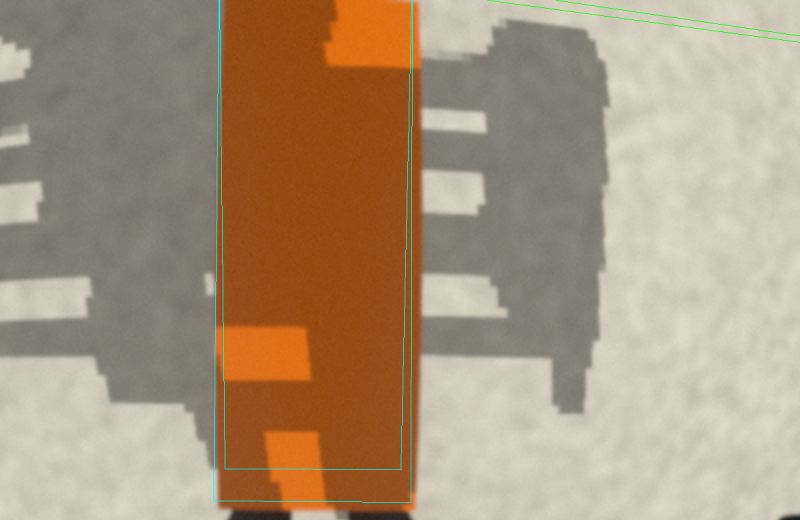

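The 9th picture shows the wedge square in front of the fingers; the fit gives (499.4, -46, 1.573). A little more turn, then straight on.

Call:
send_rows --moves '[{"x": -2.9, "y": -4.4, "z": 0, "ax": 0, "ay": 0, "az": 0.043, "jaw": 0.16}, {"x": -5.3, "y": -8.6, "z": 0, "ax": 0, "ay": 0, "az": 0.08, "jaw": 0.16}, {"x": -5, "y": -12.6, "z": 0, "ax": 0, "ay": 0, "az": 0.08, "jaw": 0.16}, {"x": -4.7, "y": -16.6, "z": 0, "ax": 0, "ay": 0, "az": 0.08, "jaw": 0.16}]'

```text
clock: 11.63
tool_pos: [494.3, -103.0, -16.2]
tcp_rot: [0.0, 0.999, -0.038, 0.0]
contact_force: [0.4, -0.7, 0.7]
width: 14.3
```

```bash
python3 - <<'E'
from wedgew import *
w=wv((499,-30,1.49)); u=np.array([np.cos(w[2]),np.sin(w[2])]); 
for F in((506.5,42.5),(503,41.5)): d=np.array(F)-w[:2]; print("foot in wedge frame",d@u, d@[-u[1],u[0]])
p=eyes.capture("top"); cv2.imwrite("pics/t7.png",cv2.cvtColor(p["pixels"],cv2.COLOR_RGB2BGR))
E
```

```text
wedge [499.759 -37.51    1.497] 0.041 23920 tool 11.6333 [ 494.3 -103.   -16.2] -0.07516496071010267 [ 0.37042308 -0.70654726  0.66696991]
foot in wedge frame 80.28894093040915 -0.8305660138424127
foot in wedge frame 79.03388979198446 2.5862814571370722
```

Call:
send_rows --moves '[{"x": 0, "y": -4, "z": 0, "ax": 0, "ay": 0, "az": 0, "jaw": 0.16}, {"x": 0, "y": -8, "z": 0, "ax": 0, "ay": 0, "az": 0, "jaw": 0.16}, {"x": 0, "y": -12, "z": 0, "ax": 0, "ay": 0, "az": 0, "jaw": 0.16}, {"x": 0, "y": -15, "z": 0, "ax": 0, "ay": 0, "az": 0, "jaw": 0.16}]'

```text
clock: 12.07
tool_pos: [495.5, -88.2, -16.4]
tcp_rot: [0.001, 0.999, -0.038, 0.0]
contact_force: [0.2, -4.3, 0.9]
width: 14.1
```

Call:
send_rows --moves '[{"x": 0, "y": -2.5, "z": 0, "ax": 0, "ay": 0, "az": 0, "jaw": 0.16}, {"x": 0, "y": -5, "z": 0, "ax": 0, "ay": 0, "az": 0, "jaw": 0.16}, {"x": 0, "y": -7.5, "z": 0, "ax": 0, "ay": 0, "az": 0, "jaw": 0.16}, {"x": 0, "y": -10, "z": 0, "ax": 0, "ay": 0, "az": 0, "jaw": 0.16}]'

```text
clock: 12.4
tool_pos: [496.1, -78.2, -16.5]
tcp_rot: [0.0, 0.999, -0.038, 0.0]
contact_force: [-0.9, -5.1, 0.5]
width: 14.0
```

```bash
python3 - <<'E'
from wedgew import *
w=wv((501,-10,1.49)); u=np.array([np.cos(w[2]),np.sin(w[2])]); d=np.array((506.5,42.5))-w[:2]; print("foot in wedge frame",d@u, d@[-u[1],u[0]])
s,tp,M=pose(); v=M@[0,-1,0]; print("by tool, wedge at",tp[:2]+69*v[:2], (np.array((506.5,42.5))-tp[:2])@v[:2]-69)
E
```

```text
wedge [499.598 -39.31    1.49 ] 0.07 18769 tool 12.4 [496.1 -78.2 -16.5] -0.07664473444191151 [-0.90522008 -5.0676614   0.48021035]
foot in wedge frame 82.09997086328883 -0.28936306998255756
by tool, wedge at [501.32057959  -8.85934037] 51.605170808614645
```

Call:
send_rows --moves '[{"x": 0, "y": -2, "z": 0, "ax": 0, "ay": 0, "az": 0, "jaw": 0.16}, {"x": 0, "y": -4, "z": 0, "ax": 0, "ay": 0, "az": 0, "jaw": 0.16}, {"x": 0, "y": -6, "z": 0, "ax": 0, "ay": 0, "az": 0, "jaw": 0.16}, {"x": 0, "y": -8, "z": 0, "ax": 0, "ay": 0, "az": 0, "jaw": 0.16}, {"x": 0, "y": -10, "z": 0, "ax": 0, "ay": 0, "az": 0, "jaw": 0.16}]'

```text
clock: 12.87
tool_pos: [496.8, -68.2, -16.5]
tcp_rot: [0.0, 0.999, -0.038, 0.0]
contact_force: [-0.2, -5.0, -0.2]
width: 13.8
```

Call:
send_rows --moves '[{"x": 0, "y": -1, "z": 0, "ax": 0, "ay": 0, "az": 0, "jaw": 0.16}, {"x": 0, "y": -2, "z": 0, "ax": 0, "ay": 0, "az": 0, "jaw": 0.16}, {"x": 0, "y": -3, "z": 0, "ax": 0, "ay": 0, "az": 0, "jaw": 0.16}]'

```text
clock: 13.12
tool_pos: [497.0, -65.2, -16.5]
tcp_rot: [0.0, 0.999, -0.038, 0.0]
contact_force: [-1.0, -5.4, 0.9]
width: 14.2
```

```bash
cat > tank.py <<'E'
# shift of the tank's picture (lid height) against the start, both cameras, by ECC alignment
from h import *
for n in("top","scene"):
    a=np.load(f"{n}0.npz")["pixels"]; b=eyes.capture(n)["pixels"]
    x0,y0,x1,y1=(208,150,262,206) if n=="top" else (315,185,375,250)
    g=lambda i:cv2.cvtColor(i,cv2.COLOR_RGB2GRAY)
    t=g(a)[y0:y1,x0:x1]; w=np.float32([[1,0,x0],[0,1,y0]])
    try: cc,w=cv2.findTransformECC(t,g(b),w,cv2.MOTION_TRANSLATION,(3,300,1e-6)); print(n,"cc",round(cc,3),"dx,dy px",np.round(w[:,2]-[x0,y0],2))
    except cv2.error as e: print(n,"ecc failed")
    p=dict(np.load(f"{n}0.npz")); T=(595.3,115.3,.08); P=np.array([[0,0,90.],[-95,0,97]])
    print(" predicted for level",np.round(proj(p,tankpts(P,T,0))-proj(p,tankpts(P,T,.06)),2).tolist())
E
python3 tank.py
```

```text
top cc 0.969 dx,dy px [-0.99 -0.84]
 predicted for level [[-1.59, -0.94], [-1.81, -1.1]]
scene cc 0.981 dx,dy px [1.16 0.71]
 predicted for level [[2.11, 0.49], [2.18, -0.39]]
```

Call:
send_rows --moves '[{"x": 0, "y": -1, "z": 0, "ax": 0, "ay": 0, "az": 0, "jaw": 0.16}, {"x": 0, "y": -2, "z": 0, "ax": 0, "ay": 0, "az": 0, "jaw": 0.16}, {"x": 0, "y": -3, "z": 0, "ax": 0, "ay": 0, "az": 0, "jaw": 0.16}, {"x": 0, "y": -4, "z": 0, "ax": 0, "ay": 0, "az": 0, "jaw": 0.16}]'

```text
clock: 13.55
tool_pos: [497.4, -61.7, -16.5]
tcp_rot: [0.001, 0.999, -0.038, 0.0]
contact_force: [-1.2, -9.8, 0.1]
width: 14.2
```

```bash
python3 tank.py
```

```text
top cc 0.966 dx,dy px [-1.08 -0.84]
 predicted for level [[-1.59, -0.94], [-1.81, -1.1]]
scene cc 0.979 dx,dy px [1.25 0.71]
 predicted for level [[2.11, 0.49], [2.18, -0.39]]
```

Call:
send_rows --moves '[{"x": 0, "y": 0, "z": 0, "ax": 0, "ay": 0, "az": 0, "jaw": 0.16}, {"x": 0, "y": -0.7, "z": 0, "ax": 0, "ay": 0, "az": 0, "jaw": 0.16}]'

```text
clock: 13.82
tool_pos: [497.4, -61.2, -16.5]
tcp_rot: [0.001, 0.999, -0.038, 0.0]
contact_force: [-1.4, -10.6, 1.0]
width: 14.2
```

```bash
python3 tank.py; python3 -c "
from h import *
p=eyes.capture('top');s,tp,M=pose();print(s['contact_force'],tp)"
```

```text
top cc 0.965 dx,dy px [-1.12 -0.85]
 predicted for level [[-1.59, -0.94], [-1.81, -1.1]]
scene cc 0.978 dx,dy px [1.27 0.7 ]
 predicted for level [[2.11, 0.49], [2.18, -0.39]]
[-0.50105788 -8.55534411  0.40563421] [497.46037008 -61.10418685 -16.46716063]
```

Force has doubled from 5 N to about 10 N for only 4 mm more travel, which fits the wedge having jammed. I'll back off and measure.

Call:
send_rows --moves '[{"x": 0, "y": 8, "z": 0, "ax": 0, "ay": 0, "az": 0, "jaw": 0.16}, {"x": 0, "y": 30, "z": 0, "ax": 0, "ay": 0, "az": 0, "jaw": 0.16}, {"x": 0, "y": 50, "z": -30, "ax": 0, "ay": 0, "az": 0, "jaw": 0.16}, {"x": 0, "y": 50, "z": -70, "ax": 0, "ay": 0, "az": 0, "jaw": 0.16}, {"x": 0, "y": 50, "z": -110, "ax": 0, "ay": 0, "az": 0, "jaw": 0.16}]'

```text
clock: 14.38
tool_pos: [492.4, -110.5, 94.1]
tcp_rot: [-0.001, 0.999, -0.039, -0.001]
contact_force: [0.6, -0.3, -0.2]
width: 14.0
```

Call:
send_rows --moves '[{"x": 0, "y": 0, "z": -40, "ax": 0, "ay": 0, "az": 0, "jaw": 0.16}, {"x": 0, "y": 0, "z": -60, "ax": 0, "ay": 0, "az": 0, "jaw": 0.16}, {"x": 0, "y": 0, "z": -60, "ax": 0, "ay": 0, "az": 0, "jaw": 0.16}]'

```text
clock: 14.63
tool_pos: [494.8, -110.6, 157.7]
tcp_rot: [0.001, 0.999, -0.038, 0.004]
contact_force: [0.5, 0.2, -0.6]
width: 14.5
```

```bash
python3 tank.py; python3 - <<'E'
from wedgew import *
w=wv((503,8,1.49)); p=eyes.capture("top"); m=orange(p); print("top",fit(w,wedge,[(p,m)],(8,8,.15)),m.sum())
look('w8',(503,10,1.49),(595.3,115.3,.08,9,2,9),0,crop=(150,40,260,200))
E
```

```text
top cc 0.965 dx,dy px [-1.13 -0.87]
 predicted for level [[-1.59, -0.94], [-1.81, -1.1]]
scene cc 0.979 dx,dy px [1.25 0.71]
 predicted for level [[2.11, 0.49], [2.18, -0.39]]
wedge [502.804   8.701   1.5  ] 0.392 3476 tool 14.7333 [ 493.1 -109.9  153.2] -0.0768920528639913 [ 0.54639091 -0.17926568 -0.59849629]
top (array([501.94325184,  12.22630942,   1.5160047 ]), np.float64(0.5294178902426325)) 284
14.8333 [ 492.58041035 -109.72343295  151.88516867] -0.07700965421270069 14.369654992041522 [-0.22554099 -0.10126681 -0.22298045]
```

View pics/w8.png

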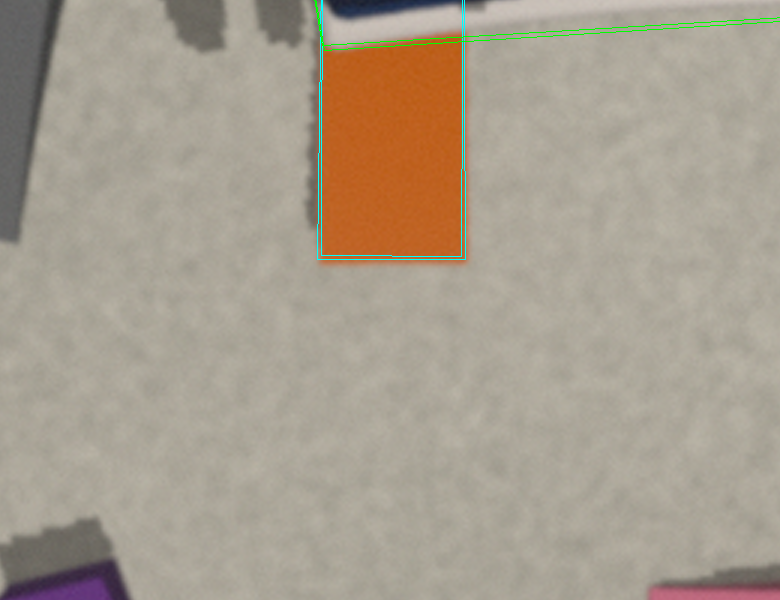

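The 10th picture shows the wedge under the tank edge, at about (503.2, 9.5, 1.497). That puts the foot at about x = 34 and y = -1 mm on the wedge. I'll solve for lean and slide from the power unit's top face in both cameras.

```bash
cat > lean.py <<'E'
from h import *
from scipy.optimize import least_squares
T0=np.array([595.3,115.3,.08]); g=lambda i:cv2.cvtColor(i,cv2.COLOR_RGB2GRAY); obs=[]
cur={n:eyes.capture(n) for n in("top","scene")}
for n,z,loc in[("top",97,(-95,0)),("top",97,(-95,40)),("top",97,(-95,-40)),("scene",97,(-95,0)),("scene",97,(-95,40)),("scene",97,(-95,-40))]:
    p=dict(np.load(f"{n}0.npz")); P=np.array([[*loc,z]],float); c=proj(p,tankpts(P,T0,.06))[0]; x,y=np.round(c).astype(int); h,k=(16,11) if n=="top" else (15,11)
    w=np.float32([[1,0,x-h],[0,1,y-k]])
    try:
        cc,w=cv2.findTransformECC(g(p["pixels"])[y-k:y+k,x-h:x+h],g(cur[n]["pixels"]),w,cv2.MOTION_TRANSLATION,(3,500,1e-6)); d=w[:,2]-[x-h,y-k]
        print(n,loc,round(cc,3),np.round(d,2)); obs.append((p,P,d,proj(p,tankpts(P,T0,.06))[0]))
    except cv2.error: print(n,loc,"fail")
def res(v):
    T=T0+[v[0],v[1],v[3]/100]; return np.concatenate([proj(p,tankpts(P,T,v[2]))[0]-c-d for p,P,d,c in obs])
o=least_squares(res,[0,0,.03,0]); J=np.linalg.inv(o.jac.T@o.jac); print("slide x,y, lean, yaw*100",np.round(o.x,3),"sd@0.1px",np.round(np.sqrt(np.diag(J))*.1,3),"res",np.round(o.fun,2))
E
python3 lean.py
```

```text
top (-95, 0) 0.936 [-1.66 -0.58]
top (-95, 40) 0.922 [-1.38 -0.68]
top (-95, -40) 0.883 [-0.9  -0.28]
scene (-95, 0) 0.925 [ 0.43 -0.77]
scene (-95, 40) 0.946 [ 1.85 -0.57]
scene (-95, -40) 0.894 [ 0.41 -1.11]
slide x,y, lean, yaw*100 [-1.5   -2.794  0.01  -1.536] sd@0.1px [0.198 0.484 0.004 0.403] res [ 0.61  0.22  0.33  0.14 -0.12  0.1   0.75  0.07 -0.61  0.46  0.66 -0.19]
```

```bash
python3 -c "
from h import *
plan([(400,-60,190,.1),(240,450,213,1.05)])"
```

```text
[[-32.2, -14.2, -12.5, -0.001, 0.003, -0.059], [-64.4, -28.4, -25.0, -0.001, 0.002, -0.118], [-96.6, -42.7, -37.6, -0.001, 0.002, -0.177], [-110.8, -78.1, -39.1, -0.002, 0.002, -0.245], [-125.0, -113.6, -40.7, -0.002, 0.002, -0.313]]
[[-2.6, -38.1, -1.6, 0.0, 0.0, -0.068], [-5.2, -76.2, -3.3, 0.0, 0.0, -0.136], [-7.8, -114.3, -4.9, 0.0, 0.0, -0.204], [-10.4, -152.4, -6.6, 0.0, 0.0, -0.271], [-13.0, -190.5, -8.2, 0.0, 0.0, -0.339]]
[[10.2, -36.8, -1.6, 0.0, 0.0, -0.068], [20.4, -73.6, -3.3, 0.0, 0.0, -0.136], [30.7, -110.4, -4.9, 0.0, 0.0, -0.204], [40.9, -147.1, -6.6, 0.0, 0.0, -0.271], [51.1, -183.9, -8.2, 0.0, 0.0, -0.339]]
[[21.9, -31.3, -1.6, 0.0, 0.0, -0.068], [43.8, -62.6, -3.3, 0.0, 0.0, -0.136]]
```

Call:
send_rows --moves '[{"x": -32, "y": -14, "z": -12, "ax": 0, "ay": 0, "az": -0.059, "jaw": 0.16}, {"x": -64, "y": -28, "z": -25, "ax": 0, "ay": 0, "az": -0.118, "jaw": 0.16}, {"x": -97, "y": -43, "z": -38, "ax": 0, "ay": 0, "az": -0.177, "jaw": 0.16}, {"x": -111, "y": -78, "z": -39, "ax": 0, "ay": 0, "az": -0.245, "jaw": 0.16}, {"x": -125, "y": -114, "z": -41, "ax": 0, "ay": 0, "az": -0.31, "jaw": 0.16}]'

```text
clock: 15.4
tool_pos: [376.2, 13.6, 194.4]
tcp_rot: [-0.0, 0.993, 0.116, -0.0]
contact_force: [1.0, 0.4, -0.1]
width: 14.3
```

Call:
send_rows --moves '[{"x": -3, "y": -38, "z": -2, "ax": 0, "ay": 0, "az": -0.068, "jaw": 0.16}, {"x": -5, "y": -76, "z": -3, "ax": 0, "ay": 0, "az": -0.136, "jaw": 0.16}, {"x": -8, "y": -114, "z": -5, "ax": 0, "ay": 0, "az": -0.204, "jaw": 0.16}, {"x": -10, "y": -152, "z": -7, "ax": 0, "ay": 0, "az": -0.27, "jaw": 0.16}, {"x": -13, "y": -190, "z": -8, "ax": 0, "ay": 0, "az": -0.34, "jaw": 0.16}]'

```text
clock: 15.82
tool_pos: [320.0, 196.6, 202.2]
tcp_rot: [-0.0, 0.959, 0.284, -0.0]
contact_force: [1.0, -0.1, -0.9]
width: 13.9
```

Call:
send_rows --moves '[{"x": 10, "y": -37, "z": -2, "ax": 0, "ay": 0, "az": -0.068, "jaw": 0.16}, {"x": 20, "y": -74, "z": -3, "ax": 0, "ay": 0, "az": -0.136, "jaw": 0.16}, {"x": 31, "y": -110, "z": -5, "ax": 0, "ay": 0, "az": -0.204, "jaw": 0.16}, {"x": 41, "y": -147, "z": -7, "ax": 0, "ay": 0, "az": -0.27, "jaw": 0.16}, {"x": 51, "y": -184, "z": -8, "ax": 0, "ay": 0, "az": -0.34, "jaw": 0.16}]'

```text
clock: 16.23
tool_pos: [262.9, 379.0, 210.0]
tcp_rot: [0.0, 0.897, 0.442, -0.001]
contact_force: [1.5, -0.4, -1.0]
width: 14.0
```

Call:
send_rows --moves '[{"x": 22, "y": -31, "z": -2, "ax": 0, "ay": 0, "az": -0.068, "jaw": 0.16}, {"x": 44, "y": -63, "z": -3, "ax": 0, "ay": 0, "az": -0.136, "jaw": 0.16}, {"x": 44, "y": -63, "z": -3, "ax": 0, "ay": 0, "az": -0.136, "jaw": 0.16}]'

```text
clock: 16.48
tool_pos: [238.9, 455.0, 212.3]
tcp_rot: [-0.001, 0.864, 0.504, -0.001]
contact_force: [-0.7, -0.8, -0.5]
width: 14.2
```

```bash
cat > lean2.py <<'E'
# pixel motion of the tank's top features against the start; whole-image drift checked on the fixed balance
from h import *
from scipy.optimize import least_squares
T0=np.array([595.3,115.3,.08]); g=lambda i:cv2.cvtColor(i,cv2.COLOR_RGB2GRAY); obs=[]
cur={n:np.mean([eyes.capture(n)["pixels"].astype(float) for _ in range(6)],0).astype(np.uint8) for n in("top","scene")}
for n,b in [("top",(205,203,270,232)),("top",(204,146,266,230)),("top",(262,100,312,140)),("scene",(293,163,362,198)),("scene",(263,270,340,340))]:
    p=dict(np.load(f"{n}0.npz")); x0,y0,x1,y1=b; w=np.float32([[1,0,x0],[0,1,y0]])
    cc,w=cv2.findTransformECC(g(p["pixels"])[y0:y1,x0:x1],g(cur[n]),w,cv2.MOTION_TRANSLATION,(3,800,1e-7),None,3); print(n,b,round(cc,3),np.round(w[:,2]-[x0,y0],2))
for n in("top","scene"):
    p=dict(np.load(f"{n}0.npz")); P=np.array([[-95,0,z] for z in(97,50,16)],float)
    f=lambda T,l:proj(p,tankpts(P,T,l)); print(n,"level, z 97/50/16",np.round(f(T0,0)-f(T0,.06),2).tolist(),"per mm slide y",np.round(f(T0+[0,1,0],.06)-f(T0,.06),2)[0], "x",np.round(f(T0+[1,0,0],.06)-f(T0,.06),2)[0])
E
python3 lean2.py
```

```text
top (205, 203, 270, 232) 0.988 [-1.37 -0.72]
top (204, 146, 266, 230) 0.996 [-1.35 -0.75]
top (262, 100, 312, 140) 0.999 [ 0.06 -0.02]
scene (293, 163, 362, 198) 0.98 [ 1.5  -0.05]
scene (263, 270, 340, 340) 1.0 [0.   0.02]
top level, z 97/50/16 [[-1.81, -1.1], [-0.93, -0.58], [-0.33, -0.23]] per mm slide y [-0.35 -0.  ] x [ 0.   -0.35]
scene level, z 97/50/16 [[2.18, -0.39], [1.1, -0.56], [0.37, -0.69]] per mm slide y [ 0.37 -0.06] x [0.09 0.27]
```

```bash
python3 - <<'E'
from h import *
def disp(im,n):
    h=cv2.cvtColor(im,cv2.COLOR_RGB2HSV).astype(int); b=(205,203,270,232) if n=="top" else (293,155,365,200)
    m=np.zeros(h.shape[:2],bool); m[b[1]:b[3],b[0]:b[2]]=True
    m&=(h[...,0]>42)&(h[...,0]<85)&(h[...,1]>70)
    k,l,s,c=cv2.connectedComponentsWithStats(m.astype(np.uint8)); i=1+np.argmax(s[1:,4]); 
    ys,xs=np.nonzero(l==i); return np.array([xs.mean(),ys.mean()]),s[i,4]
def tri(q):
    A=[]
    for n in q:
        p=dict(np.load(f"{n}0.npz")); T=p["camera_from_world"];Pm=p["camera_matrix"]@np.diag([1,-1,-1])@T[:3]; u,v=q[n]
        A+=[u*Pm[2]-Pm[0],v*Pm[2]-Pm[1]]
    X=np.linalg.svd(np.array(A))[2][-1]; return X[:3]/X[3]
a={n:disp(np.load(f"{n}0.npz")["pixels"],n) for n in("top","scene")}; print(a)
c={n:disp(np.mean([eyes.capture(n)["pixels"].astype(float) for _ in range(6)],0).astype(np.uint8),n) for n in("top","scene")}; print(c)
X0=tri({n:a[n][0] for n in a});X1=tri({n:c[n][0] for n in c});print("display start",X0,"now",X1)
T0=np.array([595.3,115.3,.08])
l=R.from_euler('z',-.08).apply(X0-[T0[0],T0[1],0]); print("tank frame",l)
P=l[None]
for z in(55,65,75,85,95):
    P=np.array([[l[0],l[1],z]]); 
    print(z,[np.round(proj(p,tankpts(P,T0,0))-proj(p,tankpts(P,T0,.06)),2)[0].tolist() for p in(dict(np.load("top0.npz")),dict(np.load("scene0.npz")))])
E
```

```text
{'top': (array([226.1744186, 218.4127907]), np.int32(172)), 'scene': (array([337.69364162, 171.8150289 ]), np.int32(173))}
{'top': (array([224.73964497, 217.37869822]), np.int32(169)), 'scene': (array([339.64640884, 171.97790055]), np.int32(181))}
display start [503.01103762 137.784584    94.31628291] now [505.89218035 141.94647283  95.76084815]
tank frame [-90.19694652  29.78791588  94.31628291]
55 [[-1.0, -0.6], [1.22, -0.14]]
65 [[-1.18, -0.71], [1.44, -0.1]]
75 [[-1.37, -0.82], [1.67, -0.06]]
85 [[-1.56, -0.93], [1.9, -0.02]]
95 [[-1.75, -1.04], [2.14, 0.02]]
```

```bash
python3 - <<'E'
from h import *
g=lambda i:cv2.cvtColor(i,cv2.COLOR_RGB2GRAY)
cur={n:np.mean([eyes.capture(n)["pixels"].astype(float) for _ in range(6)],0).astype(np.uint8) for n in("top","scene")}
for n,b in [("top",(216,211,238,226)),("scene",(326,164,350,180))]:
    p=dict(np.load(f"{n}0.npz")); x0,y0,x1,y1=b; w=np.float32([[1,0,x0],[0,1,y0]])
    cc,w=cv2.findTransformECC(g(p["pixels"])[y0:y1,x0:x1],g(cur[n]),w,cv2.MOTION_TRANSLATION,(3,800,1e-7),None,3); print("display",n,round(cc,3),np.round(w[:,2]-[x0,y0],2))
for n in cur: # what else changed
    d=np.abs(cv2.GaussianBlur(cur[n],(5,5),0).astype(int)-cv2.GaussianBlur(np.load(f"{n}0.npz")["pixels"],(5,5),0)).max(2)>25
    k,l,s,c=cv2.connectedComponentsWithStats(d.astype(np.uint8)); print(n,[(np.round(c[i]).tolist(),int(s[i,4])) for i in range(1,k) if s[i,4]>8])
cv2.imwrite("pics/end.png",cv2.resize(cv2.cvtColor(cur["top"],cv2.COLOR_RGB2BGR)[100:330,120:420],None,fx=2.6,fy=2.6,interpolation=2))
E
```

```text
display top 0.989 [-1.55 -0.93]
display scene 0.983 [1.88 0.05]
top [([212.0, 158.0], 12), ([220.0, 160.0], 14), ([239.0, 205.0], 121), ([262.0, 201.0], 15), ([211.0, 206.0], 35), ([293.0, 222.0], 955), ([254.0, 215.0], 9), ([77.0, 338.0], 4411), ([12.0, 337.0], 292), ([76.0, 332.0], 14), ([28.0, 362.0], 403), ([45.0, 364.0], 443), ([77.0, 366.0], 61), ([18.0, 394.0], 352), ([44.0, 401.0], 207), ([59.0, 400.0], 15), ([61.0, 409.0], 10), ([193.0, 417.0], 12)]
scene [([424.0, 3.0], 14), ([469.0, 26.0], 772), ([417.0, 7.0], 35), ([410.0, 15.0], 62), ([465.0, 18.0], 12), ([415.0, 24.0], 28), ([438.0, 39.0], 532), ([454.0, 20.0], 10), ([312.0, 34.0], 56), ([409.0, 28.0], 16), ([287.0, 58.0], 36), ([287.0, 64.0], 23), ([329.0, 65.0], 58), ([458.0, 66.0], 14), ([448.0, 68.0], 13), ([448.0, 79.0], 361), ([458.0, 72.0], 14), ([477.0, 80.0], 14), ([501.0, 82.0], 77), ([485.0, 85.0], 74), ([353.0, 174.0], 98), ([328.0, 174.0], 11), ([300.0, 174.0], 16), ([294.0, 181.0], 26), ([305.0, 180.0], 10), ([359.0, 182.0], 26), ([302.0, 194.0], 70), ([309.0, 190.0], 45), ([285.0, 202.0], 436), ([252.0, 206.0], 658), ([368.0, 219.0], 32), ([373.0, 227.0], 34), ([384.0, 231.0], 25), ([372.0, 234.0], 11), ([382.0, 242.0], 9), ([378.0, 247.0], 14)]
```

View pics/end.png

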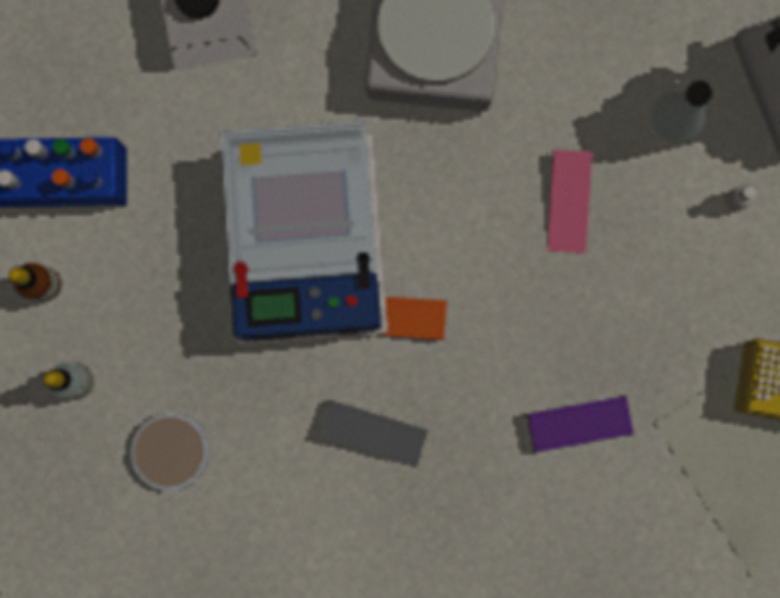

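```bash
python3 -c "
from h import *
print(r.get_state()['clock'],r.finish_job())"
```

```text
the job is handed in; nothing more can be done
18.2833 None
```

I pushed the orange wedge, thin end first, in under the short foot, moved the arm clear and handed the job in at 18.3 s. The tank looks level by my measurements, but I did not test directly whether it still rocks.

- **Pushing:** I turned the wedge with one side push, then used both fingertips on its thick end. The push force stayed near 5 N under the foot and rose to about 10 N over the last 4 mm. That suggests the fourth foot had come down and the wedge was starting to jam, so I stopped there.
- **Wedge position:** the last wrist view puts the foot at about x = +34, y = -1 mm on the wedge, against a target of +31 ± 8 and 0 ± 8.
- **Tank level:** the power unit's display moved by 1.55 and 0.93 px in the top view and 1.88 and 0.05 px in the scene view. That matches a full levelling if the display is about 85 mm up. My own estimate of its height was about 94 mm, which would mean only about 90% levelled (about 0.6 mm short). I took it as level because of the force rise.
- **Other things:** in the last top picture nothing else on the bench appears to have moved. I saw no sign of the tank being shoved, but I have no clean measurement of that.

**What went wrong:**
- My first moves were refused because rows need every field.
- Two early side pushes passed over the wedge without moving it, because the real fingertips end about 25 mm short of the reported TCP. I found this by touching the bench (21 N) and corrected for it.
- An early fit of tank lean was too noisy, with the arm still close by, so I did not use it.

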